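# Make up the story-time kit at the library desk

### The job

Make up the story-time kit for lending: stack all the little board books flat on the wooden board in one square pile, centred on the board with their long sides along its long side, and stand every wooden egg upright, pointed end up, in a ring cup of the rack, one to a cup. When all of them are in place, slide the status marker's grip across to the far end. Leave the other things on the desk where they are.

Things in the scene. Friction and masses are not known exactly. Their poses are not given: they have to be found in the camera images.
- egg0: wooden egg shaker, 50 mm across at its widest and 63 mm long, about 60 g, a little heavier at its blunt end. Origin: centre of the round blunt end, on the egg's axis where it is widest, 25 mm from the blunt end (a half ball of radius 25 mm) and 38 mm from the pointed end; its z axis points to the pointed end. Lies on its side on the desk at first. May be absent.
- egg1: wooden egg shaker, 50 mm across at its widest and 63 mm long, about 60 g, a little heavier at its blunt end. Origin: centre of the round blunt end, on the egg's axis where it is widest, 25 mm from the blunt end (a half ball of radius 25 mm) and 38 mm from the pointed end; its z axis points to the pointed end. Lies on its side on the desk at first. May be absent.
- egg2: wooden egg shaker, 50 mm across at its widest and 63 mm long, about 60 g, a little heavier at its blunt end. Origin: centre of the round blunt end, on the egg's axis where it is widest, 25 mm from the blunt end (a half ball of radius 25 mm) and 38 mm from the pointed end; its z axis points to the pointed end. Lies on its side on the desk at first. May be absent.
- book0: mini board book, 70 mm (its x) by 54 mm (its y) by 14 mm thick, about 70 g, blue covers and white page edges; lies flat, and either cover may be on top. Origin: its centre. All are alike. May be absent.
- book1: mini board book, 70 mm (its x) by 54 mm (its y) by 14 mm thick, about 70 g, blue covers and white page edges; lies flat, and either cover may be on top. Origin: its centre. All are alike. May be absent.
- book2: mini board book, 70 mm (its x) by 54 mm (its y) by 14 mm thick, about 70 g, blue covers and white page edges; lies flat, and either cover may be on top. Origin: its centre. All are alike. May be absent.
- book3: mini board book, 70 mm (its x) by 54 mm (its y) by 14 mm thick, about 70 g, blue covers and white page edges; lies flat, and either cover may be on top. Origin: its centre. All are alike. May be absent.
- pad: flat wooden board for the pile of books, 86 mm (its x) by 70 mm (its y) by 6 mm thick, fixed to the desk. Origin: centre of its underside.
- rack: wooden egg rack, fixed to the desk: a base 56 mm (x) by 236 mm (y) by 12 mm thick with three upright open ring cups in a row along its y, 90 mm apart. Origin: centre of its underside.
- ring0 (a point): centre of the mouth of a ring cup of the rack, 42 mm above the desk: 42 mm outside and 35 mm inside diameter, 30 mm high. An egg that stands in it rests on the rim, its origin 18 mm above this point. z is up, y runs along the row.
- ring1 (a point): centre of the mouth of a ring cup of the rack, 42 mm above the desk: 42 mm outside and 35 mm inside diameter, 30 mm high. An egg that stands in it rests on the rim, its origin 18 mm above this point. z is up, y runs along the row.
- ring2 (a point): centre of the mouth of a ring cup of the rack, 42 mm above the desk: 42 mm outside and 35 mm inside diameter, 30 mm high. An egg that stands in it rests on the rim, its origin 18 mm above this point. z is up, y runs along the row.
- marker_base: aluminium base of the status marker, 40 mm (x) by 110 mm (y) by 14 mm high, fixed to the desk. Origin: centre of its underside. The grip slides along its y axis.
- marker (a joint): travel of the status marker's grip along +y of its base, in m: near 0 at first (home end), 0.060 at the far end. Needs about 1.5 N and stays where it is left.
- marker_top (a point): centre of the top of the marker's black grip (28 mm in x, 20 mm in y, 40 mm tall), 54 mm above the desk.
- inkpad: bystander: dark closed ink pad, 70 x 45 x 16 mm. Origin: centre of its underside.
- eraser: bystander: white eraser, 45 x 22 x 13 mm. Origin: centre of its underside.
- tape: bystander: roll of tape lying flat, 72 mm across, 24 mm high. Origin: centre of its underside.
Not all that is in view belongs to the job. Leave any black, blue or purple look-alike of the egg2 alone.

How it is judged:
By the outcome, as a careful person would: the job done as asked, in the order asked, and still so for the second after the job is handed in, with the robot touching nothing.
Of egg0, egg1, egg2 only 2 to 3 are there at a start; the rules pass over those that are not, and their reading is None.
Of book0, book1, book2, book3 only 3 to 4 are there at a start; the rules pass over those that are not, and their reading is None.
At some moment in a run one of book0, book1, book2, book3 may be knocked a few centimetres aside while the robot is not near it.
Once in a run the grip may slacken for a moment while it holds something.
It also fails if it takes over 210 s, if anything falls off the work surface, if the arm or the gripper's body presses on something with over 40 N, if the wrist force passes 120 N, or if a joint passes its speed limit or range.

### The arm

A 7-joint arm with a two-finger parallel gripper is mounted at the origin on the work surface. World frame = base frame: x ahead of the robot, y to its left, z up, the work surface at z = 0. Lengths are in m, angles in rad, forces in N, time in s.
With the tool pointing down it reaches from about 0.4 to 0.85 m from the base axis. Payload 4.5 kg.
Tool frame: the origin (TCP) lies where the fingers leave the gripper's body, on its centre line; the fingertips stand 64 mm ahead of it and the grasp point (between the pads) lies 45 mm ahead of it; z points along the fingers, y is the direction in which the jaws open and shut (so a half turn about z gives the same grasp; the last joint's range is limited). The gripper opens to 88 mm and grips with 3 to 60 N. Pads are 18 mm wide; open, the fingers measure 123 mm over their backs; the gripper's body (75 mm by 187 mm) begins 45 mm behind the grasp point.
Start: joints at [-1.224, 0.689, -0.195, 1.565, 0.157, 0.902, -0.215], TCP at [0.192, 0.595, 0.303] pointing down, gripper open.
Joint ranges: [-3.01, 3.01], [-0.46, 2.08], [-1.47, 1.51], [0.13, 2.56], [-1, 4.14], [0.04, 2.09], [-2.66, 2.66]. Speed limits (rad/s): [2.57, 2.57, 3.14, 3.14, 3.14, 3.14, 3.14].

### API

Orientations are given as a unit quaternion [x, y, z, w].
In Python, from plant import monitor, snapshot, workorder, finder gives the robot as it stands.
- The arm moves only by the tool carry_out, never from a script. Its argument "motion" is one flat list of numbers, 6 for each row, row after row: the shift along the tool's x, y, z in cm, then the turn, a rotation vector about the tool's x, y, z in rad. In form: [x, y, z, rx, ry, rz, x, y, z, rx, ry, rz, ...]. A call has 1 to 8 rows; each row shifts and turns the commanded pose from where the row before left it, along the tool's axes as they then stand; what a row does not reach is not made up. A row lasts 1/8 s, in which the tool goes at most 62.5 mm and 10.7 degrees, less where a joint would pass 70% of its speed; a pose out of reach is approached as far as the arm can. A call with a gripper value outside its range is refused whole. "hand" is the finger opening in cm, from 0 to 8.81, set as the call begins (left out, the last holds). The fingers move at their own pace and stop on an object; "grip_force" is the grip in N (left out, the last holds). Time passes only in rows, so rows that do not move let the fingers close. It gives the time, the measured TCP pose, the force and the opening at its end, in the units of the state.
- monitor.get_state(): the state, without advancing time (a new reading comes with each control period).
- snapshot(name): name is "scene" or "top" or "wrist"; returns a dict with "frame" (400x640x3 uint8, red, green, blue), "range_z" (400x640 float32, m along the optical axis (not along the pixel's ray), 0 where there is no reading), "fx", "fy", "cx", "cy" (pixels), "rvec" (rotation vector, rad) and "tvec" (3), from world to camera coordinates, as OpenCV has them; the wrist camera has in their place "hand_eye" (4x4, takes a point from camera to tool coordinates, whose origin is the TCP and whose axes are the flange's). Camera axes: x right, y down, z forward; pixel columns grow to the right and rows downward; lengths in m; the calibration is good to about 2 mm. A picture is of the moment at which its call begins: read the wrist's pose just before it.
- workorder.finish_job(): hands the job in, once; it reports no verdict.
Trained networks look in a picture, given as the dict that the camera call returned (one of the last four; its "shot" number tells which), for a name from the list of things; names that differ only in an ending like _2 or _b are one class to them, and where a whole thing is asked for, a point or a joint stands for the part that bears it (a point fixed in the world has none). Each returns a list of dicts, best first, with "p" (0 to 1); they miss things now and then, are a little off and sometimes report something else, mostly with a low value. They report only what shows in the picture. A call takes as long as a camera call. They do not tell look-alikes from the thing itself.
- finder.masks_of(picture, thing): "pixels" (400x640 bool, what is visible of it) and "extent" ([left, top, right, bottom] in pixels, round what is visible of it).
The state is a dict: "clock": time; "q": joint angles; "qd": joint speeds; "joint_torque": joint torques, N m; "tool_pos": TCP position; "eef_rot": TCP orientation; "contact_force": force on the tool from outside, world axes, zero at the start; "moment": the same for the moment, N m; "opening": opening from 0.0 (shut) to 1.0 (fully open).
Only numpy, scipy, OpenCV 4.12 (cv2) and the standard library are available. Lean on these libraries where they do the work, as an engineer would, in place of code of your own. Each camera call takes 0.05 s, during which the arm holds its last target. There are 200 camera calls.

## Working session

There is one attempt and no reset: what is moved stays moved. The work goes in short steps, Python scripts to look and compute and a tool call to move; the robot and the scene stay as the last step left them, time stands still between calls to the robot, and variables do not carry over. Pictures are saved under pics/ and viewed, about 12 in all and at most 16, crops included, and the job is handed in when it is done.

Besides the shell and the picture viewer there is one more tool, called after ">>>" as name(argument=value, ...) on one line, values as JSON. carry_out: Moves the arm, as the interface text tells. Its arguments: {"type":"object","properties":{"motion":{"type":"array"},"hand":{"type":"number"},"grip_force":{"type":"number"}},"required":["motion"]}

```bash
ls; mkdir -p pics
cat > h.py <<'E'
import numpy as np, cv2
from scipy.spatial.transform import Rotation as R
from plant import monitor, snapshot, workorder, finder
def cloud(p, st=None):
    z=p["range_z"]; v,u=np.mgrid[0:400,0:640]
    P=np.stack([(u-p["cx"])/p["fx"]*z,(v-p["cy"])/p["fy"]*z,z],-1)
    if "hand_eye" in p:
        H=np.array(p["hand_eye"]); P=P@H[:3,:3].T+H[:3,3]
        return P@R.from_quat(st["eef_rot"]).as_matrix().T+np.array(st["tool_pos"])
    Rm=cv2.Rodrigues(np.array(p["rvec"],float))[0]
    return (P-np.array(p["tvec"]).ravel())@Rm
def save(p,n,crop=None,s=1):
    f=p["frame"]
    if crop: f=f[crop[1]:crop[3],crop[0]:crop[2]]
    cv2.imwrite("pics/"+n,cv2.resize(f[:,:,::-1],None,fx=s,fy=s))
E
cat > look.py <<'E'
from h import *
import sys
s=monitor.get_state(); print({k:np.round(v,3).tolist() for k,v in s.items()})
for cam in ["top","scene"]:
    p=snapshot(cam); save(p,cam+"0.png"); C=cloud(p)
    print(cam,{k:np.round(p[k],3).tolist() for k in ["fx","cx","cy","rvec","tvec"]})
    for t in ["egg0","book0","pad","rack","marker_base","marker_top","inkpad","eraser","tape"]:
        for m in finder.masks_of(p,t):
            if m["p"]<.3: continue
            px=m["pixels"]&(p["range_z"]>0)
            if px.sum()<10: continue
            Q=C[px]; zt=np.percentile(Q[:,2],90); T=Q[Q[:,2]>zt-.006]
            (c,wh,a)=cv2.minAreaRect((T[:,:2]*1000).astype(np.float32))
            print(t,round(m["p"],2),m["extent"],"med",np.median(Q,0).round(3),"zt",zt.round(3),"rect",np.round(c,0),np.round(wh,0),round(a,0), "rgb",np.median(p["frame"][px],0))
E
python3 look.py
```

```text
pics
{'clock': 0.0, 'q': [-1.224, 0.69, -0.195, 1.566, 0.157, 0.902, -0.215], 'qd': [0.001, 0.0, 0.001, 0.001, 0.002, 0.0, -0.001], 'joint_torque': [0.0, -52.755, -1.267, -15.342, -0.053, 0.007, 0.0], 'tool_pos': [0.192, 0.594, 0.302], 'eef_rot': [0.156, 0.988, -0.001, -0.0], 'contact_force': [0.464, 0.004, -0.341], 'moment': [-0.01, -0.012, 0.005], 'opening': 1.001}
top {'fx': 472.41, 'cx': 324.666, 'cy': 199.093, 'rvec': [2.115, -2.148, 0.21], 'tvec': [-0.001, 0.567, 1.149]}
egg0 0.97 [367.1, 264.5, 393.0, 293.3] med [ 0.372 -0.145  0.041] zt 0.048 rect [ 375. -144.] [37. 44.] 88.0 rgb [37. 36. 37.]
egg0 0.91 [360.3, 219.8, 378.3, 245.2] med [ 0.48  -0.113  0.043] zt 0.049 rect [ 480. -117.] [45. 36.] 17.0 rgb [203. 168. 112.]
egg0 0.86 [240.1, 142.4, 263.6, 165.2] med [0.691 0.18  0.042] zt 0.049 rect [693. 185.] [39. 41.] 10.0 rgb [135.   66.  150.5]
egg0 0.78 [318.0, 193.6, 336.8, 219.6] med [ 0.549 -0.021  0.041] zt 0.049 rect [550. -20.] [44. 38.] 1.0 rgb [199. 166. 106.]
egg0 0.76 [263.4, 218.4, 283.5, 244.3] med [0.481 0.121 0.042] zt 0.049 rect [480. 125.] [43. 38.] 1.0 rgb
[... 2907 characters left out ...]
t [492. 214.] [71. 93.] 84.0 rgb [228. 153.  77.]
rack 0.76 [279.7, 233.3, 364.4, 272.3] med [ 0.708 -0.031  0.015] zt 0.039 rect [698. -28.] [219.  50.] 89.0 rgb [209. 130.  63.]
marker_base 0.67 [219.2, 201.9, 255.7, 223.9] med [ 0.483 -0.244  0.015] zt 0.046 rect [ 475. -267.] [20. 32.] 84.0 rgb [192. 177. 164.]
marker_top 0.66 [219.5, 199.0, 228.4, 214.7] med [ 0.483 -0.268  0.048] zt 0.056 rect [ 476. -268.] [18. 27.] 83.0 rgb [22. 20. 20.]
inkpad 0.79 [363.5, 210.0, 383.4, 226.6] med [0.589 0.149 0.016] zt 0.02 rect [586. 151.] [42. 71.] 90.0 rgb [86. 92. 99.]
tape 0.98 [298.3, 175.5, 319.0, 196.9] med [ 0.415 -0.012  0.024] zt 0.027 rect [401. -10.] [68. 76.] 87.0 rgb [234. 217. 194.]
```

```bash
python3 -c "
from h import *
f=cv2.imread('pics/top0.png')
cv2.imwrite('pics/top0a.png',cv2.resize(f[100:320,140:540],(800,440),interpolation=cv2.INTER_CUBIC))"
```

```text
(no output)
```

View pics/top0.png

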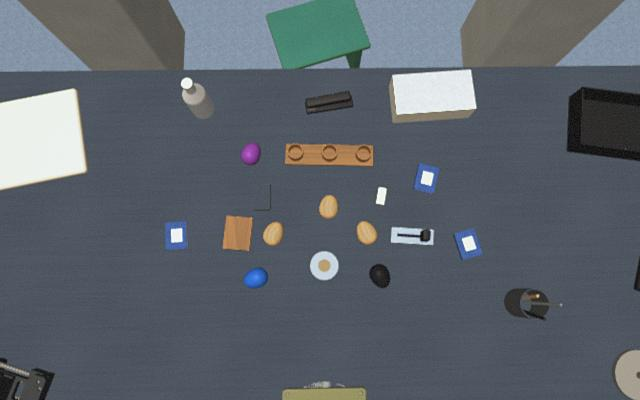

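View pics/top0a.png

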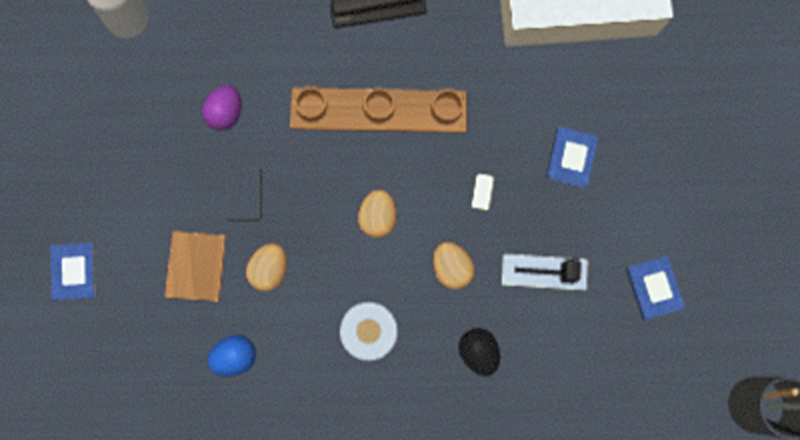

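Wooden eggs: (328,207), (273,233) and (367,233). Look-alikes to avoid: purple (251,153), blue (256,278) and black (380,276). Three books: (177,235), (427,178) and (468,243). Dark ink pad at (262,197). Next I'll get the egg axes and pointed ends, plus the rings.

```bash
cat > eggs.py <<'E'
from h import *
def egg_axis(C,px):
    "mask points -> projected outline on the plane z=.025; returns origin xy and azimuth of pointed end"
    Q=C[px]; Q=Q[Q[:,2]>.012][:,:2]*1000
    best=None
    from scipy.optimize import minimize
    hull=cv2.convexHull(Q.astype(np.float32))[:,0]
    # egg outline: half disc r25 + half ellipse 38 x 25
    t=np.linspace(-np.pi,np.pi,73)
    e=np.c_[np.where(np.cos(t)>0,38,25)*np.cos(t),25*np.sin(t)]
    ang=np.linspace(0,2*np.pi,360,endpoint=False)
    for a in np.radians(range(0,360,3)):
        c,s=np.cos(a),np.sin(a)
        E=e@np.array([[c,s],[-s,c]])
        f=lambda o:np.mean([abs(cv2.pointPolygonTest((E+o).astype(np.float32),(float(x),float(y)),True)) for x,y in hull])
        o=Q.mean(0)-6*np.array([c,s]); r=minimize(f,o,method="Nelder-Mead",options=dict(maxiter=40))
        if best is None or r.fun<best[0]: best=(r.fun,r.x,np.degrees(a))
        if not hasattr(egg_axis,'l'): pass
    return best
E
cat > run1.py <<'E'
from eggs import *
p=snapshot("top"); C=cloud(p); ims=[]
for m in finder.masks_of(p,"egg0"):
    px=m["pixels"]&(p["range_z"]>0); c=np.median(p["frame"][px],0)
    if m["p"]<.3 or not(c[0]>c[2]+50): continue
    print(m["extent"],egg_axis(C,px))
    l,t=int(m["extent"][0])-8,int(m["extent"][1])-8
    ims.append(cv2.resize(p["frame"][t:t+42,l:l+42,::-1],(252,252),interpolation=cv2.INTER_CUBIC))
cv2.imwrite("pics/eggs.png",np.hstack(ims))
# rings: rim points
r=(C[...,2]>.034)&(C[...,2]<.05)&(C[...,0]>.65)&(C[...,0]<.74)&(abs(C[...,1]+.024)<.13)
Q=C[r][:,:2]
for k in(-.09,0,.09):
    q=Q[abs(Q[:,1]+.024-k)<.035]; (c,rad)=cv2.minEnclosingCircle((q*1000).astype(np.float32)); print("ring",c,rad,q.mean(0),len(q))
b=(C[...,2]>.008)&(C[...,2]<.018)&(C[...,0]>.65)&(C[...,0]<.74)&(abs(C[...,1]+.024)<.14)
print("base",cv2.minAreaRect((C[b][:,:2]*1000).astype(np.float32)))
E
python3 run1.py
```

```text
[263.2, 219.2, 282.4, 246.0] (np.float64(0.9651954538031068), array([478.97975291, 125.23266851]), np.float64(330.0))
[355.4, 220.4, 377.3, 248.3] (np.float64(0.6046115230907527), array([ 477.7920119 , -117.98133814]), np.float64(27.0))
[318.2, 193.3, 338.2, 218.0] (np.float64(1.1556559776529205), array([546.02030459, -19.68100821]), np.float64(351.0))
ring (691.8475341796875, -114.96482849121094) 21.701129913330078 [ 0.69239911 -0.11463519] 79
ring (695.6804809570312, -24.258447647094727) 20.878292083740234 [ 0.69548953 -0.02413389] 77
ring (698.4398803710938, 65.34876251220703) 21.064298629760742 [0.69759759 0.06596044] 74
base ((702.389404296875, -23.59564971923828), (233.6617889404297, 70.16736602783203), 88.07423400878906)
```

View pics/eggs.png

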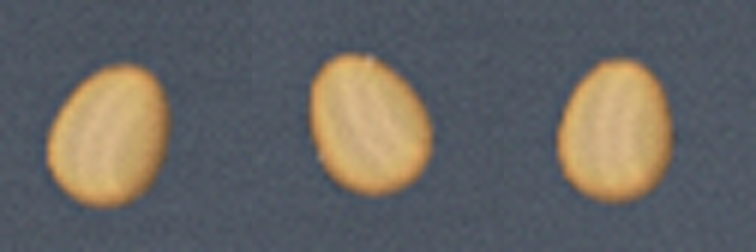

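```bash
cat > plan.py <<'E'
"plan.py gx gy gz az pitch [; ...]: rows (turn first, then shift) from the present pose; g = grasp point. prefix 'l' keeps orientation"
from h import *
import sys
def rot(az,p):
    a,p=np.radians([az,p]); F=np.array([np.cos(a),np.sin(a),0]); Z=np.array([0,0,1.])
    z=-np.cos(p)*Z+np.sin(p)*F; x=-(np.cos(p)*F+np.sin(p)*Z)
    return R.from_matrix(np.c_[x,np.cross(z,x),z])
s=monitor.get_state(); P=np.array(s["tool_pos"]); O=R.from_quat(s["eef_rot"])
m=O.as_matrix(); print("now grasp",np.round(P+.045*m[:,2],4),"az",np.degrees(np.arctan2(-m[1,0],-m[0,0])).round(1),"pitch",np.degrees(np.arcsin(-m[2,0])).round(1),"t",round(s["clock"],2),"open",round(s["opening"],3),"F",np.round(s["contact_force"],1),"q",np.round(s["q"],2))
for w in " ".join(sys.argv[1:]).split(";"):
    if not w.strip(): continue
    v=[float(x) for x in w.split()]
    T=rot(v[3],v[4]); d=(O.inv()*T).as_rotvec(); n=int(np.ceil(np.linalg.norm(d)/.185-.02)) if np.linalg.norm(d)>.008 else 0
    if n:
        d=np.round(d/n,3); print(n,"x turn",(d+0.).tolist())
        O=O*R.from_rotvec(d*n)
    t=np.array(v[:3])-.045*O.as_matrix()[:,2]-P
    t=O.inv().apply(t)*100; k=max(1,int(np.ceil(np.linalg.norm(t)/(v[5] if len(v)>5 else 6.0))))
    t=np.round(t/k,2); print(k,"x shift",(t+0.).tolist())
    P=P+O.apply(t*k)/100
E
python3 plan.py "0.546 -0.020 0.15 -9 -40; 0.546 -0.020 0.027 -9 -40 3"; python3 -c "
from h import *
s=monitor.get_state();p=snapshot('wrist');print(np.round(p['hand_eye'],3),p['fx'])"
```

```text
now grasp [0.1923 0.5947 0.2578] az -17.9 pitch -0.0 t 1.1 open 0.998 F [ 0.  -0.6 -0.4] q [-1.22  0.69 -0.19  1.57  0.16  0.9  -0.22]
4 x turn [0.014, 0.174, -0.037]
13 x shift [-3.39, -4.24, -1.64]
5 x shift [-1.58, 0.0, 1.88]
[[-0.    -0.967 -0.254  0.067]
 [ 1.    -0.    -0.     0.001]
 [-0.    -0.254  0.967 -0.082]
 [ 0.     0.     0.     1.   ]] 315.33977917050254
```

>>> carry_out(motion=[0.0,0,0,0.014,0.174,-0.037,0,0,0,0.014,0.174,-0.037,0,0,0,0.014,0.174,-0.037,0,0,0,0.014,0.174,-0.037,-3.4,-4.2,-1.6,0,0,0,-3.4,-4.2,-1.6,0,0,0,-3.4,-4.2,-1.6,0,0,0,-3.4,-4.2,-1.6,0,0,0], hand=8, grip_force=20)

```text
clock: 2.15
tool_pos: [0.3107, 0.4043, 0.2644]
eef_rot: [0.075, 0.937, 0.026, -0.34]
contact_force: [1.3, 0.4, 0.1]
opening: 0.904
```

>>> carry_out(motion=[-3.4,-4.2,-1.6,0,0,0,-3.4,-4.2,-1.6,0,0,0,-3.4,-4.2,-1.6,0,0,0,-3.4,-4.2,-1.6,0,0,0,-3.4,-4.2,-1.6,0,0,0,-3.4,-4.2,-1.6,0,0,0,-3.4,-4.2,-1.6,0,0,0,-3.4,-4.2,-1.6,0,0,0])

```text
clock: 3.15
tool_pos: [0.5448, 0.0264, 0.1885]
eef_rot: [0.075, 0.937, 0.026, -0.34]
contact_force: [0.4, 0.8, -0.2]
opening: 0.91
```

```bash
python3 plan.py "0.548 -0.020 0.10 -9 -40 4; 0.548 -0.020 0.027 -9 -40 2.5"
```

```text
now grasp [0.5163 0.0309 0.154 ] az -9.2 pitch -39.9 t 3.15 open 0.91 F [ 0.4  0.8 -0.2] q [ 0.15  1.05 -0.47  1.38  0.16  1.45  1.1 ]
3 x shift [-2.16, -1.51, 0.54]
3 x shift [-1.56, 0.01, 1.87]
```

>>> carry_out(motion=[-2.16,-1.51,0.54,0,0,0,-2.16,-1.51,0.54,0,0,0,-2.16,-1.51,0.54,0,0,0,0,0,0,0,0,0])

```text
clock: 3.65
tool_pos: [0.5747, -0.0233, 0.1331]
eef_rot: [0.075, 0.936, 0.026, -0.342]
contact_force: [0.5, 0.5, 1.1]
opening: 0.908
```

```bash
cat > wegg.py <<'E'
from eggs import *
import sys
s=monitor.get_state(); p=snapshot("wrist"); C=cloud(p,s); save(p,sys.argv[1])
for m in finder.masks_of(p,"egg0"):
    px=m["pixels"]&(p["range_z"]>0); c=np.median(p["frame"][px],0)
    if m["p"]<.2 or not(c[0]>c[2]+50): continue
    b=egg_axis(C,px); Q=C[px]; 
    print(m["p"],np.array(m["extent"]).astype(int),b,"zmax",np.percentile(Q[:,2],98))
E
python3 wegg.py w1.png; python3 plan.py "0.548 -0.020 0.027 -9 -40 2.5"
```

```text
0.8 [288 251 357 346] (np.float64(1.1161289491950648), array([543.47074498, -19.13573282]), np.float64(0.0)) zmax 0.048619851908141595
0.64 [132 180 214 262] (np.float64(5.862053318893926), array([ 482.77295682, -110.5820244 ]), np.float64(42.0)) zmax 0.04967718987542014
0.58 [455 139 532 220] (np.float64(1.256140594640045), array([477.75125775, 126.96591532]), np.float64(333.0)) zmax 0.04954933457573257
now grasp [ 0.5463 -0.0167  0.1006] az -9.0 pitch -40.0 t 3.75 open 0.905 F [-0.2 -0.4  0.2] q [ 0.19  1.15 -0.44  1.26  0.21  1.48  1.18]
3 x shift [-1.63, -0.1, 1.83]
```

View pics/w1.png

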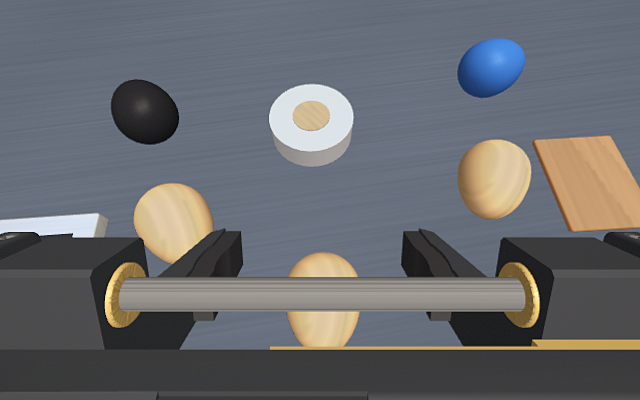

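>>> carry_out(motion=[-1.62,-0.1,1.83,0,0,0,-1.62,-0.1,1.83,0,0,0,-1.62,-0.1,1.83,0,0,0,0,0,0,0,0,0])

```text
clock: 4.25
tool_pos: [0.5752, -0.0264, 0.0588]
eef_rot: [0.074, 0.936, 0.026, -0.343]
contact_force: [0.1, 0.3, -0.4]
opening: 0.904
```

>>> carry_out(motion=[0,0,0,0,0,0,0,0,0,0,0,0,0,0,0,0,0,0,0,0,0,0,0,0], hand=3, grip_force=20)

```text
clock: 4.75
tool_pos: [0.5771, -0.026, 0.0622]
eef_rot: [0.074, 0.937, 0.026, -0.34]
contact_force: [0.4, 0.2, 3.3]
opening: 0.55
```

```bash
python3 plan.py "0.548 -0.020 0.15 -9 -40;0.6955 -0.024 0.15 -2 50; .6955 -.024 .061 -2 50 3"
```

```text
now grasp [ 0.5486 -0.0215  0.0277] az -9.1 pitch -39.9 t 4.75 open 0.55 F [0.4 0.2 3.3] q [ 0.19  1.26 -0.42  1.23  0.24  1.4   1.19]
3 x shift [2.64, 0.04, -3.11]
9 x turn [-0.002, -0.174, -0.015]
2 x shift [-2.5, 0.23, 3.41]
3 x shift [2.27, -0.02, 1.91]
```

>>> carry_out(motion=[0,0,0,0,0,0,2.64,0,-3.11,0,0,0,2.64,0,-3.11,0,0,0,2.64,0,-3.11,0,0,0])

```text
clock: 5.25
tool_pos: [0.576, -0.0261, 0.1849]
eef_rot: [0.074, 0.937, 0.026, -0.341]
contact_force: [-0.1, 0.4, -0.8]
opening: 0.547
```

>>> carry_out(motion=[0,0,0,0,-0.174,-0.015,0,0,0,0,-0.174,-0.015,0,0,0,0,-0.174,-0.015,0,0,0,0,-0.174,-0.015,0,0,0,0,-0.174,-0.015,0,0,0,0,-0.174,-0.015,0,0,0,0,-0.174,-0.015,0,0,0,0,-0.174,-0.015])

```text
clock: 6.25
tool_pos: [0.5694, -0.0506, 0.1766]
eef_rot: [0.042, 0.988, -0.048, 0.14]
contact_force: [-0.6, -0.8, -1.0]
opening: 0.55
```

```bash
cat > held.py <<'E'
from h import *
import sys
p=snapshot("scene"); s=monitor.get_state(); g=np.array(s["tool_pos"])+.045*R.from_quat(s["eef_rot"]).as_matrix()[:,2]
Rm=cv2.Rodrigues(np.array(p["rvec"],float))[0]; q=Rm@g+np.array(p["tvec"]).ravel()
u,v=int(p["fx"]*q[0]/q[2]+p["cx"]),int(p["fy"]*q[1]/q[2]+p["cy"]); print(u,v)
save(p,sys.argv[1],(max(u-60,0),max(v-60,0),u+60,v+50),5)
E
python3 held.py h1.png; python3 plan.py "0.6955 -0.024 0.15 -2 50; .6955 -.024 .061 -2 50 3"
```

```text
302 194
now grasp [ 0.5802 -0.0563  0.1327] az -4.2 pitch 16.3 t 6.3 open 0.55 F [-2.4  0.7 -0.4] q [ 0.16  0.78 -0.34  2.06  1.43  0.36  0.07]
4 x turn [-0.027, -0.147, -0.001]
2 x shift [-3.08, 1.6, 3.42]
3 x shift [2.27, -0.01, 1.91]
```

View pics/h1.png

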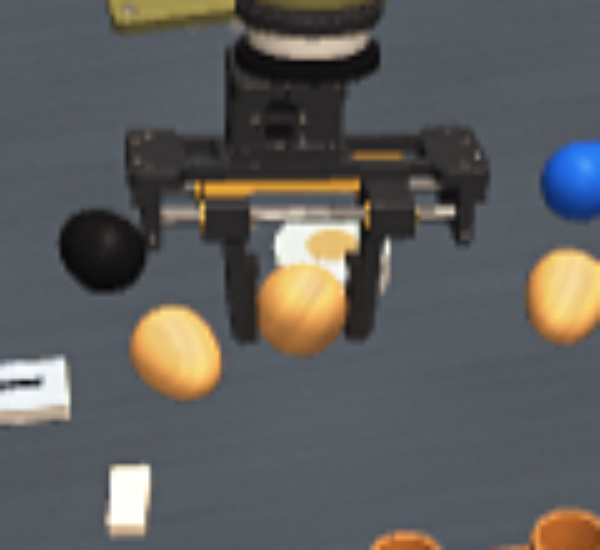

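>>> carry_out(motion=[0,0,0,-0.027,-0.147,0,0,0,0,-0.027,-0.147,0,0,0,0,-0.027,-0.147,0,0,0,0,-0.027,-0.147,0,0,0,0,0,0,0,0,0,0,0,0,0])

```text
clock: 7.05
tool_pos: [0.565, -0.0637, 0.1715]
eef_rot: [0.024, 0.944, -0.045, 0.326]
contact_force: [-0.6, -0.1, -0.6]
opening: 0.549
```

```bash
python3 plan.py "0.6955 -0.024 0.15 -2 50; .6955 -.024 .061 -2 50 3"
```

```text
now grasp [ 0.5926 -0.0682  0.1362] az -1.1 pitch 38.1 t 7.05 open 0.549 F [-0.6 -0.1 -0.6] q [ 0.37  0.91 -0.64  2.33  2.45  0.89 -0.82]
2 x turn [-0.039, -0.103, 0.01]
2 x shift [-3.33, 2.21, 3.38]
3 x shift [2.27, 0.0, 1.91]
```

>>> carry_out(motion=[0,0,0,-0.039,-0.103,0.01,0,0,0,-0.039,-0.103,0.01,-3.33,2.21,3.38,0,0,0,-3.33,2.21,3.38,0,0,0,0,0,0,0,0,0,0,0,0,0,0,0])

```text
clock: 7.8
tool_pos: [0.6606, -0.0223, 0.1799]
eef_rot: [0.015, 0.906, -0.007, 0.423]
contact_force: [-0.5, -0.1, -0.3]
opening: 0.548
```

```bash
cat > axis.py <<'E'
"egg pose from top camera: near grasp point, fit egg model to depth points"
from h import *
import sys
from scipy.optimize import least_squares
def fit(P,o0,d0):
    def res(v):
        d=v[3:6]/np.linalg.norm(v[3:6]); r=P-v[:3]; a=r@d; b=np.linalg.norm(r-np.outer(a,d),axis=1)
        L=np.where(a>0,.038,.025); k=np.sqrt((a/L)**2+(b/.025)**2); return (k-1)*.025
    f=least_squares(res,np.r_[o0,d0],loss="soft_l1",f_scale=.001); d=f.x[3:]/np.linalg.norm(f.x[3:]); return f.x[:3],d,np.sqrt(np.mean(f.fun**2))
def run(cam,o0,d0=(0,0,1),rad=.04):
    s=monitor.get_state(); p=snapshot(cam); C=cloud(p,s); f=p["frame"].astype(int)
    m=(np.linalg.norm(C-o0,axis=-1)<rad)&(p["range_z"]>0)&(f[...,0]>f[...,2]+40)&(f[...,0]>110)&(C[...,2]>max(.0,o0[2]-.025))
    o,d,e=fit(C[m],np.array(o0),np.array(d0)); print(cam,m.sum(),"origin",o.round(4),"axis",d.round(3),"rms",round(e,5)); return o,d
if __name__=="__main__":
    s=monitor.get_state(); g=np.array(s["tool_pos"])+.045*R.from_quat(s["eef_rot"]).as_matrix()[:,2]
    if len(sys.argv)>3: g=np.array([float(x) for x in sys.argv[1:4]])
    for c in ("top","scene"): run(c,g)
E
python3 axis.py; python3 plan.py ".6955 -.024 .061 -2 50 3"
```

```text
top 294 origin [ 0.6986 -0.0243  0.1478] axis [0.076 0.048 0.996] rms 0.00232
scene 333 origin [ 0.6967 -0.0271  0.1476] axis [ 0.189 -0.019  0.982] rms 0.00155
now grasp [ 0.6941 -0.0241  0.1503] az -1.9 pitch 50.0 t 7.9 open 0.552 F [-0.7 -0.5 -0.7] q [ 0.35  1.   -0.69  2.17  2.62  0.97 -0.85]
3 x shift [2.25, 0.0, 1.95]
```

```bash
python3 plan.py ".692 -.023 .0635 -2 57 3"
```

```text
now grasp [ 0.6941 -0.0241  0.1503] az -1.9 pitch 50.0 t 7.9 open 0.552 F [-0.7 -0.5 -0.7] q [ 0.35  1.   -0.69  2.17  2.62  0.97 -0.85]
1 x turn [0.001, -0.122, 0.001]
4 x shift [1.99, 0.02, 1.13]
```

>>> carry_out(motion=[0,0,0,0,-0.122,0,1.99,0.02,1.13,0,0,0,1.99,0.02,1.13,0,0,0,1.99,0.02,1.13,0,0,0,0,0,0,0,0,0])

```text
clock: 8.52
tool_pos: [0.6553, -0.0224, 0.1088]
eef_rot: [0.015, 0.879, -0.008, 0.476]
contact_force: [-0.0, -0.2, 0.7]
opening: 0.547
```

```bash
python3 axis.py; python3 plan.py ".692 -.023 .0635 -2 57 3"
```

```text
top 284 origin [ 0.6973 -0.0241  0.0816] axis [-0.057  0.022  0.998] rms 0.00113
scene 320 origin [ 0.696  -0.0266  0.083 ] axis [ 0.091 -0.005  0.996] rms 0.00173
now grasp [ 0.6941 -0.0229  0.0869] az -2.1 pitch 57.1 t 8.62 open 0.55 F [ 0.9  0.9 -0.7] q [ 0.35  1.22 -0.68  2.21  2.83  1.28 -0.92]
1 x shift [2.08, -0.02, 1.09]
```

>>> carry_out(motion=[0.9,0,0.53,0,0,0,0.9,0,0.53,0,0,0,0,0,0,0,0,0])

```text
clock: 9.0
tool_pos: [0.6555, -0.0215, 0.0891]
eef_rot: [0.015, 0.878, -0.007, 0.478]
contact_force: [-0.2, 0.1, -0.1]
opening: 0.552
```

```bash
python3 axis.py; python3 plan.py
```

```text
top 281 origin [ 0.6983 -0.0233  0.0622] axis [-0.129  0.012  0.992] rms 0.00139
scene 351 origin [ 0.6965 -0.0266  0.0613] axis [0.069 0.03  0.997] rms 0.00199
now grasp [ 0.6936 -0.0225  0.0656] az -2.1 pitch 57.1 t 9.1 open 0.552 F [ 0.7  1.1 -0.4] q [ 0.34  1.26 -0.67  2.2   2.86  1.31 -0.92]
```

>>> carry_out(motion=[0.16,0,0,0,0,0,0,0,0,0,0,0])

```text
clock: 9.35
tool_pos: [0.6549, -0.0213, 0.0889]
eef_rot: [0.015, 0.878, -0.007, 0.478]
contact_force: [0.1, -1.1, -0.5]
opening: 0.548
```

>>> carry_out(motion=[0,0,0,0,0,0,0,0,0,0,0,0,0,0,-2.5,0,0,0,0,0,-2.5,0,0,0,0,0,-5,0,0,0,0,0,-5,0,0,0], hand=6.8)

```text
clock: 10.1
tool_pos: [0.5572, -0.0023, 0.1448]
eef_rot: [0.002, 0.879, -0.004, 0.476]
contact_force: [0.5, 2.9, -2.5]
opening: 0.774
```

```bash
python3 axis.py .6955 -.024 .06; python3 plan.py "0.48 -0.117 0.10 27 -25; 0.48 -0.117 0.026 27 -25 3"
```

```text
top 283 origin [ 0.697  -0.0246  0.0597] axis [-0.126 -0.006  0.992] rms 0.00099
scene 359 origin [ 0.6954 -0.0275  0.058 ] axis [ 0.062 -0.003  0.998] rms 0.00192
now grasp [5.953e-01 4.000e-04 1.182e-01] az -2.0 pitch 56.7 t 10.2 open 0.775 F [ 0.1 -0.6 -0.2] q [ 0.42  1.33 -1.    2.51  2.71  1.67 -0.75]
9 x turn [-0.014, 0.156, -0.057]
3 x shift [3.09, -2.31, 1.54]
3 x shift [-1.06, 0.01, 2.23]
```

>>> carry_out(motion=[0,0,0,-0.014,0.156,-0.057,0,0,0,-0.014,0.156,-0.057,0,0,0,-0.014,0.156,-0.057,0,0,0,-0.014,0.156,-0.057,0,0,0,-0.014,0.156,-0.057,0,0,0,-0.014,0.156,-0.057,0,0,0,-0.014,0.156,-0.057,0,0,0,-0.014,0.156,-0.057], hand=8)

```text
clock: 11.2
tool_pos: [0.5581, -0.013, 0.1403]
eef_rot: [-0.175, 0.98, -0.068, -0.062]
contact_force: [0.5, -0.8, -1.1]
opening: 0.903
```

```bash
python3 plan.py "0.48 -0.117 0.10 27 -40; 0.48 -0.117 0.026 27 -40 3"
```

```text
now grasp [ 0.5537 -0.02    0.096 ] az 19.8 pitch -8.4 t 11.2 open 0.903 F [ 0.5 -0.8 -1.1] q [ 0.26  0.96 -0.69  1.79  0.92  0.92  0.98]
4 x turn [-0.014, 0.136, -0.037]
2 x shift [3.18, -2.85, 3.05]
3 x shift [-1.59, 0.0, 1.89]
```

>>> carry_out(motion=[0,0,0,-0.014,0.136,-0.037,0,0,0,-0.014,0.136,-0.037,0,0,0,-0.014,0.136,-0.037,0,0,0,-0.014,0.136,-0.037,3.18,-2.85,3.05,0,0,0,3.18,-2.85,3.05,0,0,0,0,0,0,0,0,0])

```text
clock: 12.08
tool_pos: [0.5038, -0.1087, 0.1326]
eef_rot: [-0.216, 0.914, -0.083, -0.333]
contact_force: [-0.4, -0.2, 0.8]
opening: 0.91
```

```bash
python3 wegg.py w2.png; python3 plan.py "0.479 -0.117 0.026 27 -40 3"
```

```text
0.93 [292 252 367 351] (np.float64(1.0376852658693827), array([ 477.10792945, -115.31323143]), np.float64(29.999999999999996)) zmax 0.048464604737891756
now grasp [ 0.4801 -0.1163  0.0983] az 27.0 pitch -39.8 t 12.18 open 0.911 F [-0.3 -0.2  0.3] q [ 0.3   1.12 -0.66  1.57  0.72  1.46  1.37]
3 x shift [-1.51, 0.0, 1.88]
```

View pics/w2.png

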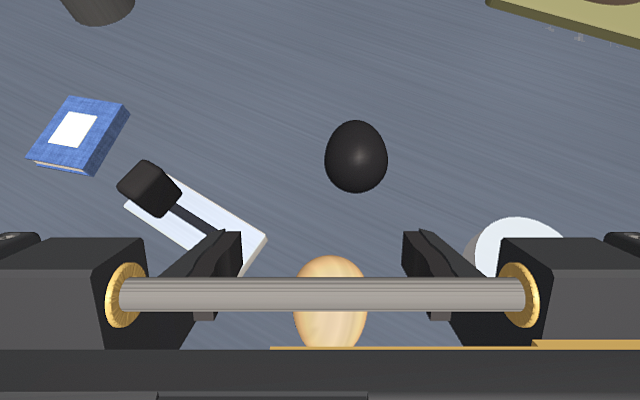

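>>> carry_out(motion=[-1.51,0,1.88,0,0,0,-1.51,0,1.88,0,0,0,-1.51,0,1.88,0,0,0,0,0,0,0,0,0], hand=7)

```text
clock: 12.68
tool_pos: [0.5024, -0.1015, 0.0576]
eef_rot: [-0.224, 0.913, -0.078, -0.334]
contact_force: [-0.2, -0.0, 0.0]
opening: 0.792
```

>>> carry_out(motion=[0,0,0,0,0,0,0,0,0,0,0,0,0,0,0,0,0,0,0,0,0,0,0,0], hand=3)

```text
clock: 13.18
tool_pos: [0.5034, -0.1021, 0.0604]
eef_rot: [-0.223, 0.913, -0.078, -0.332]
contact_force: [0.7, -0.9, 1.8]
opening: 0.551
```

>>> carry_out(motion=[2.64,0,-3.11,0,0,0,2.64,0,-3.11,0,0,0,2.64,0,-3.11,0,0,0,0,0,0,0,0,0])

```text
clock: 13.68
tool_pos: [0.504, -0.1025, 0.1847]
eef_rot: [-0.223, 0.914, -0.078, -0.33]
contact_force: [0.7, -0.0, -0.2]
opening: 0.551
```

```bash
python3 plan.py "0.600 -0.115 0.16 -2 -40;  .600 -.115 .15 -2 57 3"
```

```text
now grasp [ 0.4784 -0.1156  0.15  ] az 27.5 pitch -39.6 t 13.68 open 0.551 F [ 0.7 -0.  -0.2] q [ 0.32  1.04 -0.68  1.58  0.68  1.51  1.41]
3 x turn [-0.108, 0.002, 0.132]
3 x shift [-2.99, -0.31, -2.93]
10 x turn [0.0, -0.169, 0.0]
3 x shift [1.76, 0.0, -1.49]
```

>>> carry_out(motion=[0,0,0,-0.108,0,0.132,0,0,0,-0.108,0,0.132,0,0,0,-0.108,0,0.132,-2.99,-0.31,-2.93,0,0,0,-2.99,-0.31,-2.93,0,0,0,-2.99,-0.31,-2.93,0,0,0,0,0,0,0,-0.169,0,0,0,0,0,-0.169,0])

```text
clock: 14.68
tool_pos: [0.6283, -0.116, 0.189]
eef_rot: [0.017, 0.984, 0.004, -0.177]
contact_force: [-0.3, -0.8, -0.6]
opening: 0.548
```

>>> carry_out(motion=[0,0,0,0,-0.169,0,0,0,0,0,-0.169,0,0,0,0,0,-0.169,0,0,0,0,0,-0.169,0,0,0,0,0,-0.169,0,0,0,0,0,-0.169,0,0,0,0,0,-0.169,0,0,0,0,0,-0.169,0])

```text
clock: 15.68
tool_pos: [0.6155, -0.1388, 0.1755]
eef_rot: [0.014, 0.965, -0.05, 0.258]
contact_force: [0.5, -0.9, -2.0]
opening: 0.548
```

```bash
python3 plan.py ".692 -.115 .13 -2 57"
```

```text
now grasp [ 0.6378 -0.1435  0.1367] az -0.1 pitch 29.9 t 15.68 open 0.548 F [ 0.5 -0.9 -2. ] q [ 0.51  0.88 -0.63  2.05  2.08  0.54 -0.25]
3 x turn [-0.026, -0.157, 0.016]
1 x shift [-0.3, 2.65, 4.32]
```

>>> carry_out(motion=[0,0,0,-0.026,-0.157,0.016,0,0,0,-0.026,-0.157,0.016,0,0,0,-0.026,-0.157,0.016,-0.2,1.3,2.2,0,0,0,-0.1,1.35,2.1,0,0,0,0,0,0,0,0,0])

```text
clock: 16.42
tool_pos: [0.6532, -0.1138, 0.1506]
eef_rot: [0.014, 0.886, -0.012, 0.464]
contact_force: [0.1, 1.0, -0.0]
opening: 0.545
```

```bash
python3 axis.py; python3 plan.py ".692 -.115 .086 -2 57"
```

```text
top 291 origin [ 0.6928 -0.1161  0.124 ] axis [-0.09  -0.016  0.996] rms 0.00107
scene 337 origin [ 0.6901 -0.1196  0.1245] axis [ 0.133 -0.044  0.99 ] rms 0.00164
now grasp [ 0.6893 -0.1167  0.1259] az -1.2 pitch 55.3 t 16.52 open 0.547 F [-0.2  0.5  0.1] q [ 0.66  1.19 -0.9   2.19  2.78  1.09 -0.6 ]
1 x turn [-0.007, -0.03, 0.008]
1 x shift [3.34, 0.15, 2.39]
```

>>> carry_out(motion=[0,0,0,0,-0.02,0,1.79,0.04,1.17,0,0,0,1.79,0.04,1.17,0,0,0,1.7,0.03,1.1,0,0,0,0,0,0,0,0,0,0,0,0,0,0,0])

```text
clock: 17.27
tool_pos: [0.6526, -0.115, 0.09]
eef_rot: [0.014, 0.881, -0.013, 0.474]
contact_force: [-0.7, 0.4, -0.9]
opening: 0.548
```

```bash
python3 axis.py; python3 plan.py
```

```text
top 266 origin [ 0.6932 -0.1178  0.0648] axis [-0.102  0.038  0.994] rms 0.00126
scene 351 origin [ 0.6918 -0.1191  0.0638] axis [ 0.076 -0.097  0.992] rms 0.0023
now grasp [ 0.6904 -0.1165  0.0655] az -1.1 pitch 56.6 t 17.38 open 0.547 F [ 0.3  0.5 -0.9] q [ 0.66  1.33 -0.87  2.17  2.9   1.18 -0.6 ]
```

>>> carry_out(motion=[0.3,0.2,0.17,0,0,0,0.05,0,0.03,0,0,0,0,0,0,0,0,0])

```text
clock: 17.75
tool_pos: [0.6529, -0.1124, 0.0857]
eef_rot: [0.013, 0.88, -0.013, 0.474]
contact_force: [0.7, -0.1, 1.3]
opening: 0.547
```

>>> carry_out(motion=[0,0,0,0,0,0,0,0,0,0,0,0,0,0,-2,0,0,0,0,0,-2,0,0,0,0,0,-2,0,0,0,-1,0,-3,0,0,0,-2,0,-3,0,0,0], hand=6.8)

```text
clock: 18.62
tool_pos: [0.5681, -0.1086, 0.1765]
eef_rot: [0.014, 0.881, -0.013, 0.473]
contact_force: [0.2, 0.5, 0.2]
opening: 0.769
```

```bash
python3 axis.py .692 -.115 .06;python3 axis.py .6955 -.024 .06; python3 plan.py "0.58 0.05 0.15 -30 -42; 0.481 0.125 0.10 -30 -42; 0.481 0.125 0.026 -30 -42 3"
```

```text
top 288 origin [ 0.694  -0.1143  0.0595] axis [-0.025  0.025  0.999] rms 0.00111
scene 363 origin [ 0.6931 -0.1172  0.0586] axis [ 0.104 -0.     0.995] rms 0.00197
top 283 origin [ 0.6963 -0.0243  0.0594] axis [-0.062 -0.016  0.998] rms 0.00116
scene 364 origin [ 0.6955 -0.0275  0.0584] axis [ 0.044 -0.034  0.998] rms 0.00195
now grasp [ 0.607  -0.1104  0.1522] az -1.1 pitch 56.6 t 18.82 open 0.771 F [ 0.4 -0.3 -0.8] q [ 0.68  1.18 -0.94  2.44  2.8   1.33 -0.67]
10 x turn [0.006, 0.169, 0.055]
3 x shift [1.14, 4.76, 0.73]
3 x shift [1.93, 0.52, 3.99]
3 x shift [-1.66, 0.0, 1.83]
```

Two eggs are standing. Now the third.

>>> carry_out(motion=[0,0,0,0.006,0.169,0.055,0,0,0,0.006,0.169,0.055,0,0,0,0.006,0.169,0.055,0,0,0,0.006,0.169,0.055,0,0,0,0.006,0.169,0.055,0,0,0,0.006,0.169,0.055,0,0,0,0.006,0.169,0.055,0,0,0,0.006,0.169,0.055], hand=8)

```text
clock: 19.82
tool_pos: [0.556, -0.1283, 0.1605]
eef_rot: [0.169, 0.985, 0.009, -0.034]
contact_force: [1.1, -1.1, -1.1]
opening: 0.906
```

```bash
python3 plan.py "0.56 0.06 0.13 -30 -42; 0.480 0.125 0.10 -30 -42; 0.480 0.125 0.026 -30 -42 3"
```

```text
now grasp [ 0.5531 -0.1271  0.1156] az -19.5 pitch -4.0 t 19.82 open 0.906 F [ 1.1 -1.1 -1.1] q [ 0.54  0.93 -0.7   1.77  0.76  0.81  0.68]
4 x turn [-0.017, 0.165, 0.043]
3 x shift [1.56, 5.51, 1.27]
2 x shift [2.78, 0.82, 4.52]
3 x shift [-1.65, 0.0, 1.84]
```

>>> carry_out(motion=[0,0,0,-0.017,0.165,0.043,0,0,0,-0.017,0.165,0.043,0,0,0,-0.017,0.165,0.043,0,0,0,-0.017,0.165,0.043,1.56,5.51,1.27,0,0,0,1.56,5.51,1.27,0,0,0,1.56,5.51,1.27,0,0,0,0,0,0,0,0,0])

```text
clock: 20.82
tool_pos: [0.5861, 0.051, 0.1636]
eef_rot: [0.236, 0.904, 0.094, -0.344]
contact_force: [0.5, -0.3, -0.4]
opening: 0.909
```

>>> carry_out(motion=[2.78,0.82,4.52,0,0,0,2.78,0.82,4.52,0,0,0,0,0,0,0,0,0])

```text
clock: 21.2
tool_pos: [0.5029, 0.1103, 0.1319]
eef_rot: [0.238, 0.903, 0.091, -0.345]
contact_force: [0.7, -0.5, 0.4]
opening: 0.91
```

```bash
python3 wegg.py w3.png; python3 plan.py "0.480 0.126 0.026 -30 -42 3"
```

```text
0.6 [284 259 365 350] (np.float64(0.994994001073295), array([476.1311508 , 125.94478602]), np.float64(342.0)) zmax 0.047969473752193265
now grasp [0.4815 0.1234 0.0984] az -29.9 pitch -41.5 t 21.3 open 0.909 F [ 1.6 -0.7  0.4] q [ 0.29  1.17 -0.81  1.56  0.24  1.16  0.58]
1 x turn [0.001, 0.008, 0.001]
3 x shift [-1.56, 0.05, 1.85]
```

>>> carry_out(motion=[-1.56,0.05,1.85,0,0,0,-1.56,0.05,1.85,0,0,0,-1.56,0.05,1.85,0,0,0,0,0,0,0,0,0], hand=7)

```text
clock: 21.8
tool_pos: [0.5049, 0.1116, 0.0581]
eef_rot: [0.241, 0.903, 0.092, -0.344]
contact_force: [-0.6, 0.1, 0.6]
opening: 0.796
```

>>> carry_out(motion=[0,0,0,0,0,0,0,0,0,0,0,0,0,0,0,0,0,0,0,0,0,0,0,0], hand=3)

```text
clock: 22.3
tool_pos: [0.5064, 0.1122, 0.0615]
eef_rot: [0.241, 0.904, 0.093, -0.342]
contact_force: [0.9, -0.9, 3.3]
opening: 0.55
```

>>> carry_out(motion=[2.64,0,-3.11,0,0,0,2.64,0,-3.11,0,0,0,2.64,0,-3.11,0,0,0,0,0,0,0,0,0])

```text
clock: 22.8
tool_pos: [0.5095, 0.1112, 0.1858]
eef_rot: [0.24, 0.904, 0.094, -0.34]
contact_force: [1.0, -0.0, -0.4]
opening: 0.551
```

```bash
python3 plan.py "0.600 0.066 0.16 -2 -41;  .600 .066 .15 -2 56 3"
```

```text
now grasp [0.4839 0.1262 0.152 ] az -29.6 pitch -41.3 t 22.8 open 0.551 F [ 1.  -0.  -0.4] q [ 0.3   1.1  -0.84  1.55  0.2   1.22  0.57]
3 x turn [0.109, -0.001, -0.121]
3 x shift [-2.88, -1.4, -2.86]
10 x turn [0.0, -0.169, 0.0]
3 x shift [1.76, 0.0, -1.49]
```

>>> carry_out(motion=[0,0,0,0.109,0,-0.121,0,0,0,0.109,0,-0.121,0,0,0,0.109,0,-0.121,-2.88,-1.4,-2.86,0,0,0,-2.88,-1.4,-2.86,0,0,0,-2.88,-1.4,-2.86,0,0,0,0,0,0,0,-0.169,0,0,0,0,0,-0.169,0])

```text
clock: 23.8
tool_pos: [0.6291, 0.0645, 0.1878]
eef_rot: [0.017, 0.982, 0.003, -0.19]
contact_force: [-0.8, -0.2, -0.8]
opening: 0.542
```

>>> carry_out(motion=[0,0,0,0,-0.169,0,0,0,0,0,-0.169,0,0,0,0,0,-0.169,0,0,0,0,0,-0.169,0,0,0,0,0,-0.169,0,0,0,0,0,-0.169,0,0,0,0,0,-0.169,0,0,0,0,0,-0.169,0])

```text
clock: 24.8
tool_pos: [0.634, 0.0464, 0.1851]
eef_rot: [0.019, 0.939, -0.046, 0.339]
contact_force: [-0.5, -3.1, -2.6]
opening: 0.553
```

```bash
python3 plan.py ".693 .066 .13 -2 56 3"
```

```text
now grasp [0.6626 0.042  0.1506] az -0.4 pitch 39.7 t 24.8 open 0.553 F [-0.5 -3.1 -2.6] q [ 0.08  0.88 -0.54  2.13  2.25  0.79 -0.8 ]
2 x turn [-0.036, -0.142, 0.016]
2 x shift [0.66, 1.08, 1.7]
```

>>> carry_out(motion=[0,0,0,-0.036,-0.142,0.016,0,0,0,-0.036,-0.142,0.016,0.66,1.08,1.7,0,0,0,0.66,1.08,1.7,0,0,0,0,0,0,0,0,0,0,0,0,0,0,0])

```text
clock: 25.55
tool_pos: [0.6557, 0.0675, 0.1552]
eef_rot: [0.015, 0.884, -0.009, 0.467]
contact_force: [-0.4, 0.2, -0.1]
opening: 0.549
```

```bash
python3 axis.py; python3 plan.py ".693 .066 .07 -2 56"
```

```text
top 301 origin [0.6975 0.0653 0.1291] axis [-0.105  0.117  0.988] rms 0.00101
scene 328 origin [0.6949 0.0627 0.1291] axis [0.087 0.039 0.995] rms 0.00183
now grasp [0.6926 0.0656 0.1302] az -1.9 pitch 55.8 t 25.65 open 0.549 F [ 0.3 -0.7  0.3] q [ 0.1   1.08 -0.61  2.21  2.62  1.24 -1.04]
2 x shift [2.48, 0.02, 1.71]
```

>>> carry_out(motion=[0,0,0,-0.028,0,0.041,1.83,0,1.24,0,0,0,1.83,0,1.24,0,0,0,1.83,0,1.24,0,0,0,0,0,0,0,0,0,0,0,0,0,0,0])

```text
clock: 26.4
tool_pos: [0.6551, 0.0702, 0.0892]
eef_rot: [0.027, 0.883, 0.013, 0.468]
contact_force: [0.6, -0.3, -1.1]
opening: 0.555
```

```bash
python3 axis.py; python3 plan.py
```

```text
top 268 origin [0.6974 0.0699 0.064 ] axis [-0.089 -0.007  0.996] rms 0.00107
scene 331 origin [0.6958 0.0667 0.0626] axis [0.062 0.003 0.998] rms 0.00247
now grasp [0.6925 0.0704 0.0643] az -6.2 pitch 55.7 t 26.5 open 0.549 F [ 0.7  0.1 -0.4] q [ 0.11  1.23 -0.61  2.18  2.74  1.32 -1.09]
```

>>> carry_out(motion=[0,-0.4,0,0,0,0,0.27,0,0.2,0,0,0,0,0,0,0,0,0])

```text
clock: 26.88
tool_pos: [0.6562, 0.0663, 0.0858]
eef_rot: [0.027, 0.883, 0.013, 0.469]
contact_force: [1.6, -1.3, 1.6]
opening: 0.549
```

>>> carry_out(motion=[0,0,0,0,0,0,0,0,0,0,0,0,0,0,-2,0,0,0,0,0,-2,0,0,0,0,0,-2,0,0,0,-1,0,-3,0,0,0,-2,0,-3,0,0,0], hand=6.8)

```text
clock: 27.75
tool_pos: [0.5717, 0.0652, 0.177]
eef_rot: [0.027, 0.884, 0.013, 0.467]
contact_force: [-0.1, 0.2, 0.1]
opening: 0.768
```

```bash
python3 axis.py .698 .066 .06;python3 axis.py .6955 -.024 .06; python3 axis.py .692 -.115 .06; python3 look.py | grep -E "book|pad|marker"; python3 plan.py "0.56 0.1 0.15 0 0; 0.484 0.374 .12 4 0; 0.484 0.374 .022 4 0 3"
```

```text
top 286 origin [0.6998 0.0655 0.0597] axis [0.011 0.058 0.998] rms 0.00105
scene 353 origin [0.6988 0.0632 0.0584] axis [ 0.101 -0.004  0.995] rms 0.00197
top 208 origin [ 0.6968 -0.0245  0.0597] axis [-0.104 -0.009  0.995] rms 0.00103
scene 361 origin [ 0.6954 -0.0274  0.0583] axis [ 0.06  -0.035  0.998] rms 0.00197
top 64 origin [ 0.6925 -0.1157  0.0601] axis [0.049 0.112 0.992] rms 0.00072
scene 359 origin [ 0.693  -0.1166  0.0585] axis [ 0.143 -0.041  0.989] rms 0.00197
book0 0.76 [419.8, 162.1, 440.7, 192.2] med [ 0.627 -0.285  0.014] zt 0.018 rect [ 566. -231.] [ 72. 238.] 50.0 rgb [ 77. 104. 171.]
book0 0.67 [452.2, 230.6, 483.2, 262.3] med [ 0.451 -0.377  0.014] zt 0.017 rect [ 451. -379.] [70. 56.] 15.0 rgb [ 75. 102. 169.]
pad 0.66 [225.3, 217.7, 251.3, 253.1] med [0.489 0.218 0.006] zt 0.009 rect [489. 218.] [69. 85.] 84.0 rgb [177. 129.  85.]
marker_base 0.7 [395.8, 228.4, 434.5, 246.5] med [ 0.471 -0.246  0.015] zt 0.053 rect [ 472. -263.] [20. 26.] 86.0 rgb [168. 182. 196.]
inkpad 0.71 [419.5, 232.2, 429.7, 241.4] med [ 0.47  -0.26   0.053] zt 0.058 rect [ 472. -262.] [
[... 1428 characters left out ...]
84.0 rgb [189.5 175.  167. ]
marker_top 0.55 [221.3, 199.8, 225.9, 214.5] med [ 0.484 -0.267  0.048] zt 0.057 rect [ 477. -266.] [15. 23.] 84.0 rgb [20. 18. 18.]
marker_top 0.54 [347.7, 227.4, 367.4, 245.7] med [0.713 0.058 0.08 ] zt 0.095 rect [707.  61.] [30. 24.] 70.0 rgb [227. 157.  82.]
inkpad 0.8 [365.5, 206.0, 385.3, 224.3] med [0.591 0.149 0.016] zt 0.019 rect [586. 150.] [74. 42.] 3.0 rgb [83. 89. 95.]
now grasp [0.6101 0.0649 0.1521] az -6.1 pitch 55.7 t 29.05 open 0.773 F [-0.2  0.4 -0.7] q [ 0.09  1.07 -0.68  2.46  2.61  1.46 -1.18]
6 x turn [0.005, 0.162, -0.009]
1 x shift [1.31, 3.49, -1.77]
1 x turn [-0.001, 0.002, -0.073]
5 x shift [1.13, 5.57, 0.6]
4 x shift [0.0, 0.0, 2.45]
```

>>> carry_out(motion=[0,0,0,0.005,0.162,-0.009,0,0,0,0.005,0.162,-0.009,0,0,0,0.005,0.162,-0.009,0,0,0,0.005,0.162,-0.009,0,0,0,0.005,0.162,-0.009,0,0,0,0.005,0.162,-0.009,1.3,3.5,-1.8,0,0,0], hand=8)

```text
clock: 29.92
tool_pos: [0.5521, 0.0783, 0.1792]
eef_rot: [0.015, 0.99, -0.041, 0.134]
contact_force: [-0.1, -0.1, 0.2]
opening: 0.906
```

```bash
python3 plan.py "0.545 0.34 .13 4 0"
```

```text
now grasp [0.564  0.0745 0.1359] az -1.2 pitch 15.4 t 29.93 open 0.906 F [-0.1 -0.1  0.2] q [-0.09  0.76 -0.33  2.07  1.33  0.4  -0.04]
2 x turn [-0.045, 0.133, -0.05]
5 x shift [-0.22, 5.23, 0.08]
```

>>> carry_out(motion=[0,0,0,-0.045,0.133,-0.05,0,0,0,-0.045,0.133,-0.05,-0.22,5.23,0.08,0,0,0,-0.22,5.23,0.08,0,0,0,-0.22,5.23,0.08,0,0,0,-0.22,5.23,0.08,0,0,0,-0.22,5.23,0.08,0,0,0,0,0,0,0,0,0])

```text
clock: 30.92
tool_pos: [0.5534, 0.3454, 0.1631]
eef_rot: [-0.022, 0.998, -0.019, 0.047]
contact_force: [0.2, -0.9, 0.3]
opening: 0.907
```

```bash
cat > wbook.py <<'E'
from h import *
import sys
s=monitor.get_state(); p=snapshot("wrist"); C=cloud(p,s); save(p,sys.argv[1])
for t in ("book0","pad"):
    for m in finder.masks_of(p,t):
        px=m["pixels"]&(p["range_z"]>0)
        if m["p"]<.3 or px.sum()<300: continue
        px=cv2.erode(px.astype(np.uint8),np.ones((3,3)))>0
        Q=C[px]; zt=np.percentile(Q[:,2],80); T=Q[abs(Q[:,2]-zt)<.004]
        c,wh,a=cv2.minAreaRect((T[:,:2]*1000).astype(np.float32))
        if wh[0]<wh[1]: a-=90
        print(t,round(m["p"],2),np.array(m["extent"]).astype(int),"c",np.round(c,1),"size",np.round(wh,0),"long az",round(a,1),"z",round(zt,4))
E
python3 wbook.py w4.png; python3 plan.py
```

```text
book0 0.88 [341  29 426 140] c [482.8 377.6] size [69. 53.] long az 3.6 z 0.0151
pad 0.66 [104  13 207 152] c [488.2 221.4] size [69. 84.] long az -5.5 z 0.0068
now grasp [0.5601 0.3355 0.1179] az 2.2 pitch 5.3 t 31.07 open 0.907 F [-0.5 -1.1  0.7] q [-0.37  0.93 -0.54  1.63  0.79  0.78  0.3 ]
```

View pics/w4.png

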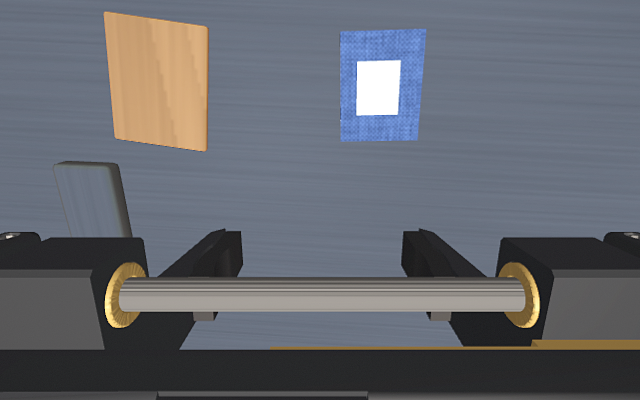

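```bash
python3 plan.py ".483 .3776 .06 3.6 0; .483 .3776 .0225 3.6 0 2"
```

```text
now grasp [0.5601 0.3355 0.1179] az 2.2 pitch 5.3 t 31.07 open 0.907 F [-0.5 -1.1  0.7] q [-0.37  0.93 -0.54  1.63  0.79  0.78  0.3 ]
1 x turn [-0.048, 0.092, -0.026]
2 x shift [3.51, 2.23, 2.88]
2 x shift [0.0, 0.0, 1.88]
```

>>> carry_out(motion=[0,0,0,-0.048,0.092,-0.026,3.51,2.23,2.88,0,0,0,3.51,2.23,2.88,0,0,0,0,0,0,0,0,0])

```text
clock: 31.58
tool_pos: [0.4791, 0.3789, 0.1039]
eef_rot: [-0.034, 0.999, -0.0, -0.002]
contact_force: [-0.2, -0.1, -0.2]
opening: 0.912
```

```bash
python3 plan.py ".483 .3776 .0225 3.6 0 2"
```

```text
now grasp [0.4789 0.3788 0.0589] az 3.9 pitch -0.3 t 31.57 open 0.912 F [-0.2 -0.1 -0.2] q [-0.44  1.   -0.55  1.72  0.79  0.66  0.2 ]
2 x shift [-0.21, -0.07, 1.82]
```

>>> carry_out(motion=[-0.21,-0.07,1.82,0,0,0,-0.21,-0.07,1.82,0,0,0,0,0,0,0,0,0])

```text
clock: 31.95
tool_pos: [0.488, 0.3762, 0.0672]
eef_rot: [-0.031, 1.0, -0.0, -0.0]
contact_force: [0.3, 0.3, -0.8]
opening: 0.908
```

>>> carry_out(motion=[0,0,0,0,0,0,0,0,0,0,0,0,0,0,0,0,0,0,0,0,0,0,0,0], hand=3.5, grip_force=25)

```text
clock: 32.45
tool_pos: [0.4875, 0.3784, 0.0697]
eef_rot: [-0.032, 0.999, 0.001, 0.001]
contact_force: [0.7, -0.7, 2.9]
opening: 0.609
```

```bash
python3 plan.py ".4850 .3776 .08 3.6 0; .4885 .2214 .08 -5.5 0; .4885 .2214 .0295 -5.5 0 2"
```

```text
now grasp [0.4876 0.3785 0.0247] az 3.6 pitch 0.1 t 32.45 open 0.609 F [ 0.7 -0.7  2.9] q [-0.46  1.05 -0.51  1.71  0.83  0.61  0.18]
1 x shift [0.25, -0.06, -5.53]
1 x turn [0.002, 0.001, 0.16]
3 x shift [-0.62, -5.17, 0.0]
3 x shift [0.0, 0.0, 1.68]
```

>>> carry_out(motion=[0,0,0,0,0,0,0,0,-2.75,0,0,0,0,0,-2.75,0,0,0,0,0,0,0,0,0.16,-0.62,-5.17,0,0,0,0,-0.62,-5.17,0,0,0,0,-0.62,-5.17,0,0,0,0,0,0,0,0,0,0])

```text
clock: 33.45
tool_pos: [0.491, 0.2159, 0.1231]
eef_rot: [0.051, 0.999, -0.002, -0.0]
contact_force: [0.0, 1.3, -1.2]
opening: 0.61
```

>>> carry_out(motion=[0,0,0,0,0,0,0,0,0,0,0,0])

```text
clock: 33.7
tool_pos: [0.4907, 0.2241, 0.124]
eef_rot: [0.047, 0.999, 0.002, 0.0]
contact_force: [0.8, -0.8, -1.1]
opening: 0.606
```

```bash
cat > heldbook.py <<'E'
"held book in the top camera: blue + white label pixels near the hand, top plane"
from h import *
s=monitor.get_state(); 
for c in ("top","scene"):
    p=snapshot(c); C=cloud(p)
    g=np.array(s["tool_pos"])
    for m in finder.masks_of(p,"book0"):
        px=m["pixels"]&(p["range_z"]>0); Q=C[px]
        if np.linalg.norm(np.median(Q,0)[:2]-g[:2])>.06: continue
        print(c,round(m["p"],2),px.sum(),"min",Q.min(0).round(4),"max",Q.max(0).round(4),"med",np.median(Q,0).round(4))
E
python3 heldbook.py; python3 plan.py ".493 .2210 .031 -5.5 0 2"
```

```text
scene 0.73 326 min [ 0.3604  0.1895 -0.0013] max [0.5254 0.2864 0.0748] med [0.4981 0.2223 0.0682]
now grasp [0.4907 0.2231 0.0788] az -5.4 pitch 0.0 t 33.9 open 0.608 F [ 0.3 -0.1  0.3] q [-0.23  0.9  -0.48  1.94  0.84  0.5   0.16]
3 x shift [-0.08, -0.07, 1.59]
```

>>> carry_out(motion=[-0.08,-0.07,1.59,0,0,0,-0.08,-0.07,1.59,0,0,0,-0.08,-0.07,1.59,0,0,0,0,0,0,0,0,0,0,0,0,0,0,0])

```text
clock: 34.52
tool_pos: [0.4928, 0.2198, 0.0754]
eef_rot: [0.048, 0.999, 0.001, -0.0]
contact_force: [0.6, 0.1, -0.3]
opening: 0.608
```

```bash
python3 plan.py ".493 .2210 .031 -5.5 0 2"
```

```text
now grasp [0.4928 0.2198 0.0304] az -5.5 pitch -0.0 t 34.52 open 0.608 F [ 0.6  0.1 -0.3] q [-0.27  0.98 -0.39  1.95  0.92  0.41  0.09]
1 x shift [-0.01, 0.12, -0.06]
```

Fine. I'll release, rise, move out and look.

>>> carry_out(motion=[0,0.1,0,0,0,0,0,0,0,0,0,0])

```text
clock: 34.78
tool_pos: [0.4932, 0.221, 0.0762]
eef_rot: [0.048, 0.999, 0.001, 0.0]
contact_force: [0.0, -0.5, -0.8]
opening: 0.611
```

>>> carry_out(motion=[0,0,0,0,0,0,0,0,0,0,0,0,0,0,-4,0,0,0,0,0,-4,0,0,0,-3.5,0,0,0,0,0,-3.5,0,0,0,0,0,0,0,0,0,0,0,0,0,0,0,0,0], hand=8)

```text
clock: 35.78
tool_pos: [0.5618, 0.214, 0.1559]
eef_rot: [0.048, 0.999, 0.001, -0.0]
contact_force: [-0.5, -0.1, -0.5]
opening: 0.908
```

```bash
python3 wbook.py w5.png; python3 plan.py ".57 -.2 .13 14 0"
```

```text
book0 0.98 [277  43 362 154] c [488.  222.9] size [53. 69.] long az -5.4 z 0.021
pad 0.69 [264  39 368 165] c [488.  220.4] size [68. 84.] long az -5.5 z 0.0069
now grasp [0.5616 0.2145 0.1111] az -5.4 pitch -0.0 t 35.92 open 0.905 F [ 0.2 -0.5  0.6] q [-0.12  0.92 -0.59  1.74  0.73  0.72  0.38]
2 x turn [0.001, 0.0, -0.169]
7 x shift [1.31, -5.77, -0.27]
```

View pics/w5.png

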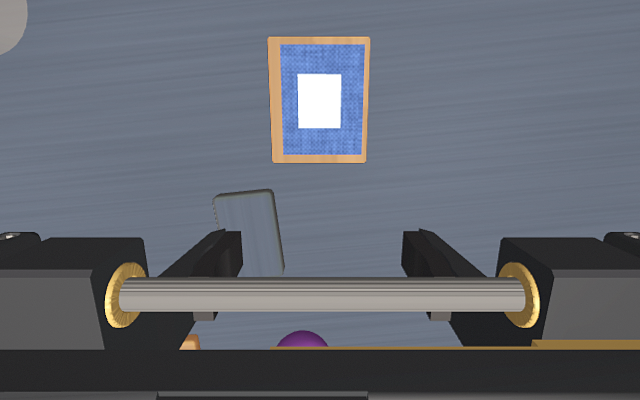

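```bash
python3 plan.py ".53 -.345 .12 14 0"
```

```text
now grasp [0.5616 0.2145 0.1111] az -5.4 pitch -0.0 t 35.92 open 0.905 F [ 0.2 -0.5  0.6] q [-0.12  0.92 -0.59  1.74  0.73  0.72  0.38]
2 x turn [0.001, 0.0, -0.169]
10 x shift [1.65, -5.35, -0.09]
```

>>> carry_out(motion=[0,0,0,0,0,-0.169,0,0,0,0,0,-0.169,1.65,-5.35,-0.09,0,0,0,1.65,-5.35,-0.09,0,0,0,1.65,-5.35,-0.09,0,0,0,1.65,-5.35,-0.09,0,0,0,1.65,-5.35,-0.09,0,0,0,1.65,-5.35,-0.09,0,0,0])

```text
clock: 36.92
tool_pos: [0.5429, -0.1226, 0.161]
eef_rot: [-0.121, 0.993, 0.001, 0.0]
contact_force: [1.6, -0.7, -0.5]
opening: 0.907
```

>>> carry_out(motion=[1.65,-5.35,-0.09,0,0,0,1.65,-5.35,-0.09,0,0,0,1.65,-5.35,-0.09,0,0,0,1.65,-5.35,-0.09,0,0,0,0,0,0,0,0,0,0,0,0,0,0,0,0,0,0,0,0,0])

```text
clock: 37.8
tool_pos: [0.5312, -0.3426, 0.1641]
eef_rot: [-0.122, 0.992, 0.002, 0.001]
contact_force: [0.1, 0.5, 0.1]
opening: 0.91
```

```bash
python3 wbook.py w6.png; python3 plan.py ".453 -.375 .06 14 0"
```

```text
book0 0.96 [319 271 410 347] c [ 631.6 -279.2] size [35. 73.] long az -76.5 z 0.015
book0 0.8 [258  27 337 133] c [ 450.  -377.4] size [69. 54.] long az 15.2 z 0.0151
pad 0.31 [428 131 488 176] c [ 470.2 -263. ] size [19. 26.] long az -4.4 z 0.0549
now grasp [ 0.5311 -0.3435  0.1191] az 14.0 pitch 0.1 t 37.95 open 0.909 F [ 0.5 -0.6 -0.8] q [ 0.89  0.98 -0.76  1.63  0.83  0.88  1.62]
2 x shift [4.17, -0.59, 2.95]
```

```bash
python3 plan.py ".450 -.3774 .06 15.2 0; .450 -.3774 .024 15.2 0 2"
```

```text
now grasp [ 0.5311 -0.3435  0.1191] az 14.0 pitch 0.1 t 37.95 open 0.909 F [ 0.5 -0.6 -0.8] q [ 0.89  0.98 -0.76  1.63  0.83  0.88  1.62]
1 x turn [0.002, 0.001, -0.021]
2 x shift [4.36, -0.57, 2.95]
2 x shift [0.0, 0.0, 1.8]
```

>>> carry_out(motion=[0,0,0,0,0,-0.021,4.36,-0.57,2.95,0,0,0,4.36,-0.57,2.95,0,0,0,0,0,0,0,0,0,0,0,1.8,0,0,0,0,0,1.8,0,0,0,0,0,0,0,0,0,0,0,0,0,0,0])

```text
clock: 38.95
tool_pos: [0.4502, -0.378, 0.0688]
eef_rot: [-0.131, 0.991, 0.001, 0.001]
contact_force: [-0.1, 0.2, -0.1]
opening: 0.907
```

```bash
python3 plan.py
```

```text
now grasp [ 0.4502 -0.3779  0.0238] az 15.1 pitch 0.1 t 38.95 open 0.907 F [-0.1  0.2 -0.1] q [ 0.97  1.07 -0.64  1.79  1.02  0.65  1.55]
```

>>> carry_out(motion=[0,0,0,0,0,0,0,0,0,0,0,0,0,0,0,0,0,0,0,0,0,0,0,0], hand=3.5)

```text
clock: 39.45
tool_pos: [0.4495, -0.3786, 0.0691]
eef_rot: [-0.131, 0.991, 0.001, 0.001]
contact_force: [0.6, -0.7, 1.6]
opening: 0.612
```

```bash
python3 plan.py ".45 -.3774 .12 15.2 0; .488 .2222 .12 -5.4 0"
```

```text
now grasp [ 0.4496 -0.3786  0.0241] az 15.0 pitch 0.1 t 39.45 open 0.612 F [ 0.6 -0.7  1.6] q [ 0.98  1.07 -0.64  1.79  1.02  0.65  1.55]
2 x shift [-0.04, 0.06, -4.8]
2 x turn [0.001, 0.001, 0.178]
11 x shift [0.16, 5.46, 0.0]
```

>>> carry_out(motion=[0,0,-4.8,0,0,0,0,0,-4.8,0,0,0,0,0,0,0,0,0.178,0,0,0,0,0,0.178,0.16,5.46,0,0,0,0,0.16,5.46,0,0,0,0,0.16,5.46,0,0,0,0,0.16,5.46,0,0,0,0])

```text
clock: 40.45
tool_pos: [0.4633, -0.159, 0.1653]
eef_rot: [0.047, 0.999, 0.001, 0.001]
contact_force: [0.9, -0.7, -0.6]
opening: 0.6
```

>>> carry_out(motion=[0.16,5.46,0,0,0,0,0.16,5.46,0,0,0,0,0.16,5.46,0,0,0,0,0.16,5.46,0,0,0,0,0.16,5.46,0,0,0,0,0.16,5.46,0,0,0,0,0.16,5.46,0,0,0,0,0,0,0,0,0,0])

```text
clock: 41.45
tool_pos: [0.4872, 0.2275, 0.1667]
eef_rot: [0.043, 0.999, 0.005, 0.001]
contact_force: [-0.6, -0.7, -1.1]
opening: 0.608
```

>>> carry_out(motion=[0,0,0,0,0,0,0,0,0,0,0,0,0,0,0,0,0,0])

```text
clock: 41.82
tool_pos: [0.488, 0.2194, 0.166]
eef_rot: [0.048, 0.999, 0.001, 0.0]
contact_force: [0.6, -0.7, -0.4]
opening: 0.609
```

```bash
python3 plan.py ".488 .2222 .055 -5.4 0 3"
```

```text
now grasp [0.488  0.2195 0.121 ] az -5.5 pitch 0.0 t 41.83 open 0.609 F [ 0.6 -0.7 -0.4] q [-0.19  0.83 -0.54  1.94  0.76  0.58  0.23]
3 x shift [0.01, 0.09, 2.2]
```

>>> carry_out(motion=[0,0.09,2.2,0,0,0,0,0.09,2.2,0,0,0,0,0.09,2.2,0,0,0,0,0,0,0,0,0,0,0,0,0,0,0,0,0,0,0,0,0])

```text
clock: 42.58
tool_pos: [0.4886, 0.2238, 0.101]
eef_rot: [0.047, 0.999, 0.002, 0.001]
contact_force: [-0.4, -0.0, -0.7]
opening: 0.607
```

```bash
python3 plan.py ".488 .2222 .045 -5.4 0 3"
```

```text
now grasp [0.4887 0.224  0.056 ] az -5.4 pitch 0.1 t 42.58 open 0.607 F [-0.4 -0.  -0.7] q [-0.26  0.93 -0.43  1.95  0.88  0.45  0.13]
1 x shift [0.05, -0.19, 1.1]
```

>>> carry_out(motion=[0.05,-0.15,0.6,0,0,0,0,0,0.5,0,0,0,0,0,0,0,0,0,0,0,0,0,0,0])

```text
clock: 43.08
tool_pos: [0.4874, 0.2222, 0.0889]
eef_rot: [0.047, 0.999, 0.001, 0.0]
contact_force: [0.0, -0.8, -0.3]
opening: 0.606
```

>>> carry_out(motion=[0,0,0,0,0,0,0,0,0,0,0,0,0,0,-4,0,0,0,0,0,-4,0,0,0,-3.5,0,0,0,0,0,-3.5,0,0,0,0,0,0,0,0,0,0,0,0,0,0,0,0,0], hand=8)

```text
clock: 44.08
tool_pos: [0.5561, 0.2157, 0.1689]
eef_rot: [0.046, 0.999, 0.001, -0.0]
contact_force: [-0.8, 1.2, -0.7]
opening: 0.911
```

```bash
python3 wbook.py w7.png; python3 look.py | grep -E "book" ; python3 plan.py ".70 -.28 .19 -15 0"
```

```text
book0 0.72 [280  54 368 165] c [487.8 223.4] size [54. 70.] long az -5.7 z 0.0351
pad 0.71 [268  51 366 168] c [487.8 220.4] size [68. 84.] long az -5.3 z 0.0069
book0 0.69 [221.6, 215.1, 245.9, 244.6] med [0.489 0.221 0.034] zt 0.037 rect [490. 222.] [54. 69.] 83.0 rgb [ 77. 104. 171.]
book0 0.55 [412.3, 161.8, 438.8, 190.1] med [ 0.626 -0.277  0.014] zt 0.018 rect [ 626. -279.] [53. 69.] 75.0 rgb [ 75. 103. 170.]
book0 0.79 [215.4, 241.2, 235.3, 263.6] med [ 0.636 -0.283  0.015] zt 0.018 rect [ 628. -282.] [54. 75.] 73.0 rgb [ 79. 117. 197.]
book0 0.66 [377.5, 180.0, 401.2, 198.8] med [0.502 0.217 0.034] zt 0.038 rect [514. 214.] [ 59. 123.] 74.0 rgb [100. 119. 195.]
book0 0.41 [375.6, 188.2, 398.5, 203.6] med [0.521 0.201 0.013] zt 0.023 rect [516. 202.] [69. 36.] 45.0 rgb [160.5 129.  143. ]
now grasp [0.5572 0.2157 0.1242] az -5.4 pitch 0.0 t 45.23 open 0.912 F [-0.   0.4 -0.4] q [-0.12  0.89 -0.59  1.75  0.71  0.73  0.39]
1 x turn [0.002, 0.0, 0.168]
9 x shift [-2.96, -4.91, -0.73]
```

View pics/w7.png

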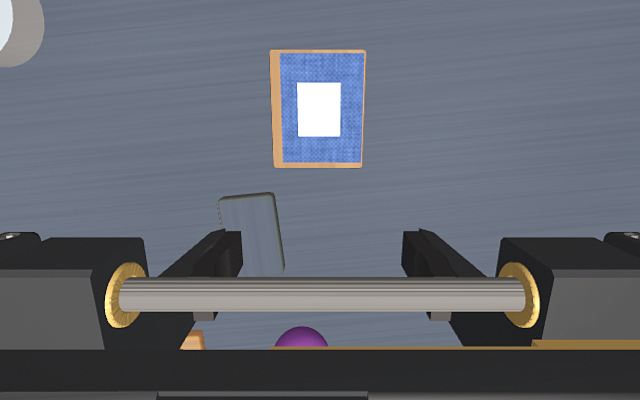

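>>> carry_out(motion=[0,0,-3,0,0,0,0,0,-3.6,0,0,0.168,-2.96,-4.91,0,0,0,0,-2.96,-4.91,0,0,0,0,-2.96,-4.91,0,0,0,0,-2.96,-4.91,0,0,0,0,-2.96,-4.91,0,0,0,0,-2.96,-4.91,0,0,0,0])

```text
clock: 46.22
tool_pos: [0.6528, -0.1169, 0.2346]
eef_rot: [0.13, 0.991, 0.001, 0.0]
contact_force: [0.5, -0.2, -0.1]
opening: 0.906
```

>>> carry_out(motion=[-2.96,-4.91,0,0,0,0,-2.96,-4.91,0,0,0,0,-2.6,-4.91,0,0,0,0,0,0,2.5,0,0,0,0,0,2.5,0,0,0,0,0,0,0,0,0,0,0,0,0,0,0,0,0,0,0,0,0])

```text
clock: 47.22
tool_pos: [0.6975, -0.2791, 0.1857]
eef_rot: [0.13, 0.991, 0.001, 0.001]
contact_force: [0.3, -0.3, 0.1]
opening: 0.91
```

```bash
python3 wbook.py w8.png; python3 plan.py ".626 -.278 .06 -15 0; .626 -.278 .024 -15 0 2"
```

```text
book0 0.75 [475  70 640 174] c [691.9 -82.3] size [103.  40.] long az 88.5 z 0.0271
book0 0.74 [258  58 335 156] c [ 625.8 -278.5] size [53. 70.] long az -15.4 z 0.0151
now grasp [ 0.6973 -0.2791  0.1401] az -15.0 pitch 0.1 t 47.38 open 0.912 F [-0.5  0.2 -0.3] q [ 0.59  1.06 -0.65  1.2   0.64  1.08  1.21]
2 x shift [3.46, -0.87, 4.0]
2 x shift [0.01, -0.01, 1.8]
```

>>> carry_out(motion=[3.46,-0.9,4,0,0,0.007,3.46,-0.9,4,0,0,0,0,0,0,0,0,0,0,0,1.8,0,0,0,0,0,1.8,0,0,0,0,0,0,0,0,0,0,0,0,0,0,0])

```text
clock: 48.25
tool_pos: [0.6261, -0.278, 0.0683]
eef_rot: [0.134, 0.991, 0.001, 0.001]
contact_force: [-0.1, 0.4, -0.2]
opening: 0.91
```

```bash
python3 plan.py
```

```text
now grasp [ 0.6261 -0.2779  0.0233] az -15.4 pitch 0.1 t 48.25 open 0.91 F [-0.1  0.4 -0.2] q [ 0.63  1.12 -0.57  1.47  0.77  0.77  1.06]
```

>>> carry_out(motion=[0,0,0,0,0,0,0,0,0,0,0,0,0,0,0,0,0,0,0,0,0,0,0,0], hand=3.5)

```text
clock: 48.75
tool_pos: [0.6255, -0.2784, 0.0685]
eef_rot: [0.134, 0.991, 0.001, 0.0]
contact_force: [-0.1, 0.1, 1.9]
opening: 0.606
```

```bash
python3 plan.py ".62 -.278 .18 -15.4 0; .488 .2229 .18 -5.4 0"
```

```text
now grasp [ 0.6256 -0.2783  0.0235] az -15.4 pitch 0.0 t 48.75 open 0.606 F [-0.1  0.1  1.9] q [ 0.63  1.12 -0.57  1.47  0.77  0.77  1.06]
3 x shift [0.18, -0.03, -5.22]
1 x turn [0.002, 0.001, -0.174]
9 x shift [1.98, 5.4, 0.0]
```

>>> carry_out(motion=[0.18,0,-5.2,0,0,0,0.18,0,-5.2,0,0,0,0.18,0,-5.2,0,0,0,0,0,0,0,0,-0.174,1.98,5.4,0,0,0,0,1.98,5.4,0,0,0,0,1.98,5.4,0,0,0,0,1.98,5.4,0,0,0,0])

```text
clock: 49.75
tool_pos: [0.5608, -0.053, 0.2246]
eef_rot: [0.047, 0.999, 0.001, 0.0]
contact_force: [1.2, 0.7, -0.7]
opening: 0.604
```

>>> carry_out(motion=[1.98,5.4,0,0,0,0,1.98,5.4,0,0,0,0,1.98,5.4,0,0,0,0,1.98,5.4,0,0,0,0,1.98,5.4,0,0,0,0,0,0,0,0,0,0,0,0,0,0,0,0,0,0,0,0,0,0])

```text
clock: 50.75
tool_pos: [0.489, 0.2215, 0.2248]
eef_rot: [0.049, 0.999, 0.0, 0.0]
contact_force: [0.1, -0.1, -1.5]
opening: 0.609
```

```bash
python3 plan.py ".488 .2229 .075 -5.4 0 4"
```

```text
now grasp [0.489  0.2215 0.1798] az -5.6 pitch 0.0 t 50.75 open 0.609 F [ 0.1 -0.1 -1.5] q [-0.14  0.75 -0.63  1.89  0.67  0.72  0.31]
3 x shift [0.04, 0.04, 3.49]
```

>>> carry_out(motion=[0.04,0.04,3.49,0,0,0,0.04,0.04,3.49,0,0,0,0.04,0.04,3.49,0,0,0,0,0,0,0,0,0,0,0,0,0,0,0,0,0,0,0,0,0])

```text
clock: 51.5
tool_pos: [0.4883, 0.2252, 0.1218]
eef_rot: [0.048, 0.999, 0.002, 0.001]
contact_force: [0.7, 0.4, -0.8]
opening: 0.611
```

```bash
python3 plan.py ".488 .2229 .0582 -5.4 0 4"
```

```text
now grasp [0.4884 0.2253 0.0768] az -5.5 pitch 0.1 t 51.5 open 0.611 F [ 0.7  0.4 -0.8] q [-0.24  0.9  -0.47  1.95  0.85  0.49  0.15]
1 x shift [0.02, -0.25, 1.86]
```

>>> carry_out(motion=[0.02,-0.15,1.0,0,0,0,0,0,0.85,0,0,0,0,0,0,0,0,0,0,0,0,0,0,0])

```text
clock: 52.0
tool_pos: [0.487, 0.2236, 0.1016]
eef_rot: [0.047, 0.999, 0.001, 0.0]
contact_force: [0.3, -0.8, -1.5]
opening: 0.602
```

>>> carry_out(motion=[0,0,0,0,0,0,0,0,0,0,0,0,0,0,0,0,0,0,0,0,0,0,0,0], hand=8)

```text
clock: 52.5
tool_pos: [0.4871, 0.2237, 0.102]
eef_rot: [0.047, 0.999, 0.001, 0.0]
contact_force: [-0.1, 0.3, 0.2]
opening: 0.912
```

```bash
python3 plan.py ".488 .2225 .031 -5.4 0 2; .4877 .2195 .031 -5.4 0"; python3 look.py | grep -E "book|pad"
```

```text
now grasp [0.4871 0.2238 0.057 ] az -5.4 pitch 0.0 t 52.5 open 0.912 F [-0.1  0.3  0.2] q [-0.26  0.93 -0.44  1.96  0.88  0.45  0.12]
2 x shift [-0.05, -0.06, 1.3]
1 x shift [0.01, -0.31, 0.0]
pad 0.38 [284.4, 147.7, 373.5, 167.7] med [ 0.682 -0.032  0.013] zt 0.017 rect [694. -23.] [232.  56.] 89.0 rgb [175. 128.  84.]
book0 0.62 [376.5, 177.9, 397.2, 194.3] med [0.5   0.218 0.048] zt 0.052 rect [491. 218.] [55. 73.] 84.0 rgb [101. 122. 198.]
book0 0.61 [348.4, 222.5, 367.5, 248.3] med [0.714 0.058 0.079] zt 0.094 rect [705.  64.] [24. 30.] 11.0 rgb [229. 159.  83.]
pad 0.54 [373.8, 190.6, 399.8, 206.6] med [0.525 0.188 0.006] zt 0.009 rect [511. 198.] [87. 50.] 38.0 rgb [234. 155.  72.]
pad 0.51 [218.2, 201.6, 254.2, 222.4] med [ 0.484 -0.248  0.015] zt 0.047 rect [ 474. -268.] [21. 33.] 86.0 rgb [196.  184.5 182. ]
inkpad 0.51 [361.8, 209.0, 386.9, 227.6] med [0.592 0.149 0.016] zt 0.019 rect [587. 150.] [73. 43.] 3.0 rgb [86. 92. 99.]
```

>>> carry_out(motion=[0,0,1.3,0,0,0,0,0,1.3,0,0,0,0,0,0,0,0,0])

```text
clock: 53.88
tool_pos: [0.4863, 0.2233, 0.0745]
eef_rot: [0.047, 0.999, 0.0, -0.001]
contact_force: [-0.3, 0.7, -1.0]
opening: 0.908
```

>>> carry_out(motion=[0,0,0,0,0,0,0,0,0,0,0,0,0,0,0,0,0,0,0,0,0,0,0,0], hand=4, grip_force=20)

```text
clock: 54.38
tool_pos: [0.4872, 0.2233, 0.0762]
eef_rot: [0.047, 0.999, 0.001, 0.0]
contact_force: [0.4, -0.9, 1.8]
opening: 0.61
```

```bash
python3 plan.py ".4875 .2197 .031 -5.4 0"
```

```text
now grasp [0.4873 0.2234 0.0312] az -5.4 pitch 0.1 t 54.38 open 0.61 F [ 0.4 -0.9  1.8] q [-0.29  0.97 -0.38  1.96  0.93  0.39  0.07]
1 x shift [-0.06, -0.36, 0.01]
```

>>> carry_out(motion=[0,-0.3,0,0,0,0,0,0,0,0,0,0,0,0,0,0,0,0,0,0,0,0,0,0])

```text
clock: 54.88
tool_pos: [0.4871, 0.2215, 0.0762]
eef_rot: [0.047, 0.999, 0.002, 0.001]
contact_force: [0.1, 2.2, 3.6]
opening: 0.612
```

>>> carry_out(motion=[0,0,0,0,0,0,0,0,0,0,0,0,0,0,-3,0,0,0,0,0,-3,0,0,0,0,0,-3,0,0,0,-3.5,0,0,0,0,0,-3.5,0,0,0,0,0,0,0,0,0,0,0], hand=8)

```text
clock: 55.88
tool_pos: [0.5588, 0.212, 0.1654]
eef_rot: [0.05, 0.999, 0.001, 0.001]
contact_force: [-0.1, -1.0, -0.2]
opening: 0.903
```

```bash
python3 wbook.py w9.png; python3 look.py | grep -E "book|pad|marker"; python3 plan.py ".47 -.3 .13 -4 0"
```

```text
book0 0.64 [278  39 374 161] c [487.2 223.7] size [53. 69.] long az -5.4 z 0.0491
pad 0.77 [269  44 365 164] c [501.3 199. ] size [106.  52.] long az 31.9 z 0.0068
book0 0.63 [220.5, 216.1, 249.3, 245.1] med [0.489 0.219 0.048] zt 0.051 rect [489. 221.] [55. 70.] 85.0 rgb [ 78. 104. 170.]
pad 0.47 [226.0, 234.2, 251.6, 253.9] med [0.453 0.198 0.006] zt 0.01 rect [454. 211.] [34. 67.] 27.0 rgb [170. 124.  84.]
marker_base 0.72 [223.8, 228.1, 252.2, 252.5] med [0.454 0.198 0.006] zt 0.009 rect [460. 212.] [42. 79.] 35.0 rgb [176. 128.  84.]
marker_base 0.61 [389.5, 225.8, 435.0, 248.6] med [ 0.472 -0.236  0.015] zt 0.052 rect [ 472. -263.] [20. 28.] 79.0 rgb [184.  200.  217.5]
marker_top 0.59 [418.2, 230.8, 432.0, 240.5] med [ 0.472 -0.26   0.054] zt 0.057 rect [ 472. -262.] [17. 26.] 86.0 rgb [51. 51. 49.]
book0 0.87 [375.3, 176.9, 396.9, 197.1] med [0.501 0.219 0.048] zt 0.051 rect [489. 218.] [55. 75.] 85.0 rgb [109.5 121.  198.5]
book0 0.62 [378.7, 187.2, 396.9, 200.2] med [0.521 0.208 0.027] zt 0.034 rect [517. 205.] [57. 31.] 54.0 rgb [166.5 154.  158.5]
book0 0.61 [376.8, 196.4
[... 250 characters left out ...]
6.4, 200.2, 255.0, 219.7] med [ 0.484 -0.245  0.015] zt 0.045 rect [ 476. -267.] [20. 30.] 80.0 rgb [195.5 181.  176.5]
marker_top 0.5 [222.7, 197.3, 228.0, 217.7] med [ 0.482 -0.268  0.046] zt 0.057 rect [ 474. -268.] [18. 31.] 87.0 rgb [28. 25. 26.]
inkpad 0.82 [364.0, 208.8, 385.6, 227.8] med [0.592 0.15  0.016] zt 0.019 rect [587. 152.] [71. 46.] 0.0 rgb [86. 92. 99.]
inkpad 0.33 [221.8, 202.5, 227.2, 217.2] med [ 0.482 -0.268  0.045] zt 0.057 rect [ 474. -268.] [18. 31.] 87.0 rgb [31. 28. 27.]
now grasp [0.5565 0.214  0.1209] az -5.4 pitch 0.0 t 57.02 open 0.904 F [ 0.4  0.2 -0.3] q [-0.11  0.9  -0.6   1.75  0.72  0.72  0.38]
1 x turn [0.002, 0.001, -0.025]
9 x shift [0.56, -5.76, -0.1]
```

View pics/w9.png

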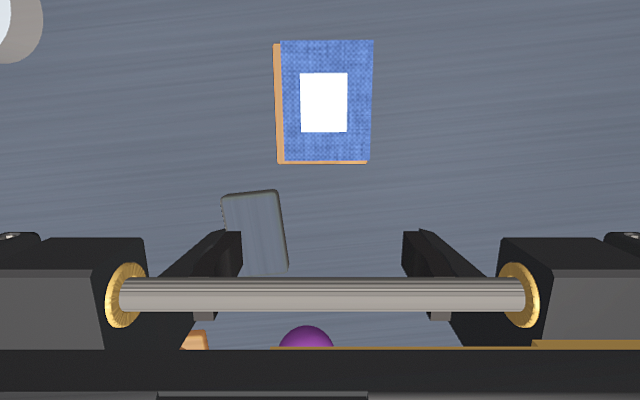

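>>> carry_out(motion=[3.5,0.1,0,0,0,0,3.5,0,0,0,0,0,0,0,3,0,0,0,0,0,3,0,0,0,0,0,2.9,0,0,0,0,0,0,0,0,0])

```text
clock: 57.78
tool_pos: [0.486, 0.2213, 0.0755]
eef_rot: [0.047, 0.999, 0.0, -0.001]
contact_force: [0.0, -0.6, 0.5]
opening: 0.905
```

>>> carry_out(motion=[0,0,0,0,0,0,0,0,0,0,0,0,0,0,0,0,0,0,0,0,0,0,0,0], hand=4)

```text
clock: 58.28
tool_pos: [0.4874, 0.2218, 0.0778]
eef_rot: [0.047, 0.999, 0.001, 0.001]
contact_force: [-1.2, -1.3, 6.7]
opening: 0.613
```

```bash
python3 plan.py ".4875 .2190 .031 -5.4 0"
```

```text
now grasp [0.4875 0.2219 0.0328] az -5.4 pitch 0.1 t 58.27 open 0.613 F [-1.2 -1.3  6.7] q [-0.28  0.97 -0.39  1.96  0.94  0.4   0.07]
1 x shift [-0.03, -0.29, 0.18]
```

>>> carry_out(motion=[0,-0.3,0,0,0,0,0,0,0,0,0,0,0,0,0,0,0,0,0,0,0,0,0,0])

```text
clock: 58.78
tool_pos: [0.4873, 0.2209, 0.0779]
eef_rot: [0.047, 0.999, 0.003, 0.001]
contact_force: [-0.2, 3.9, 7.3]
opening: 0.61
```

>>> carry_out(motion=[0,0,0,0,0,0,0,0,0,0,0,0,0,0,-3,0,0,0,0,0,-3,0,0,0,0,0,-3,0,0,0,-3.5,0,0,0,0,0,-3.5,0,0,0,0,0,0,0,0,0,0,0], hand=8)

```text
clock: 59.78
tool_pos: [0.5585, 0.21, 0.1663]
eef_rot: [0.05, 0.999, 0.001, 0.001]
contact_force: [-1.1, 0.7, -0.4]
opening: 0.909
```

```bash
cat > pile.py <<'E'
from h import *
for c in ("top","scene"):
    p=snapshot(c); C=cloud(p); z=C[...,2]; n=(abs(C[...,0]-.488)<.06)&(abs(C[...,1]-.22)<.055)
    for lo,hi in ((.041,.058),(.004,.058)):
        m=(n&(z>lo)&(z<hi)); q=(C[m][:,:2]*1000).astype(np.float32); k=cv2.minAreaRect(q)
        print(c,lo,m.sum(),np.round(k[0],1),np.round(k[1],1),round(k[2],1), "y",q[:,1].min(),q[:,1].max())
p=snapshot("top"); save(p,"pile.png",(200,180,280,280),6)
E
python3 pile.py;  python3 plan.py ".47 -.315 .13 -4 0"
```

```text
top 0.041 609 [489.5 220.7] [55.2 70.8] 84.0 y 191.42465 251.21606
top 0.004 900 [488.7 220.3] [122.5  98.8] 4.7 y 166.07112 274.40454
scene 0.041 277 [489.3 219.2] [56.5 76.3] 80.7 y 186.04562 246.3065
scene 0.004 602 [489.  220.5] [117.3 109.5] 1.5 y 165.39348 274.49106
now grasp [0.5549 0.2118 0.1214] az -5.4 pitch -0.1 t 59.92 open 0.908 F [-0.1  0.7 -0.2] q [-0.11  0.9  -0.6   1.76  0.73  0.73  0.38]
1 x turn [0.001, -0.001, -0.024]
9 x shift [0.53, -5.9, -0.1]
```

View pics/pile.png

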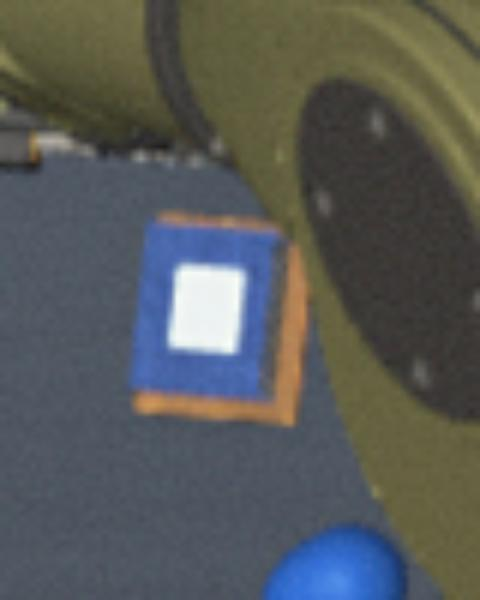

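>>> carry_out(motion=[0,0,0,0,0,-0.024,0.93,-5.9,-0.1,0,0,0,0.93,-5.9,-0.1,0,0,0,0.93,-5.9,-0.1,0,0,0,0.93,-5.9,-0.1,0,0,0,0.93,-5.9,-0.1,0,0,0,0.93,-5.9,-0.1,0,0,0,0.93,-5.9,-0.1,0,0,0], hand=0)

```text
clock: 60.92
tool_pos: [0.4615, -0.1967, 0.1732]
eef_rot: [0.034, 0.999, 0.001, 0.0]
contact_force: [1.5, -0.1, -0.2]
opening: 0.026
```

>>> carry_out(motion=[0.93,-5.9,-0.1,0,0,0,0.93,-5.9,-0.1,0,0,0,0,0,0,0,0,0,0,0,0,0,0,0,0,0,0,0,0,0])

```text
clock: 61.55
tool_pos: [0.4362, -0.3097, 0.1749]
eef_rot: [0.033, 0.999, 0.002, 0.001]
contact_force: [-0.3, 0.7, 0.5]
opening: 0.001
```

```bash
python3 - <<'E'
from h import *
s=monitor.get_state(); p=snapshot("wrist"); C=cloud(p,s); save(p,"w10.png"); z=C[...,2]
n=(abs(C[...,0]-.472)<.05)&(abs(C[...,1]+.235)<.08)
for lo,hi in((.010,.018),(.05,.058)):
    m=n&(z>lo)&(z<hi); k=cv2.minAreaRect((C[m][:,:2]*1000).astype(np.float32)); print(lo,m.sum(),k)
E
python3 plan.py ".47 -.318 .13 -4 0;.47 -.318 .042 -4 0 4; .473 -.2305 .042 -4 0 1.2"
```

```text
0.01 3578 ((471.8925476074219, -234.1298370361328), (109.8942642211914, 39.43025207519531), 85.03886413574219)
0.05 43 ((456.4872741699219, -261.56573486328125), (16.16645622253418, 1.2561720609664917), 84.74029541015625)
now grasp [ 0.4363 -0.3098  0.1299] az -3.8 pitch 0.1 t 61.6 open 0.007 F [-0.3 -0.1  0.2] q [ 0.92  0.85 -0.67  1.93  0.84  0.67  1.23]
1 x shift [-3.42, -0.6, -0.01]
3 x shift [0.0, -0.01, 2.93]
8 x shift [0.04, 1.09, 0.0]
```

View pics/w10.png

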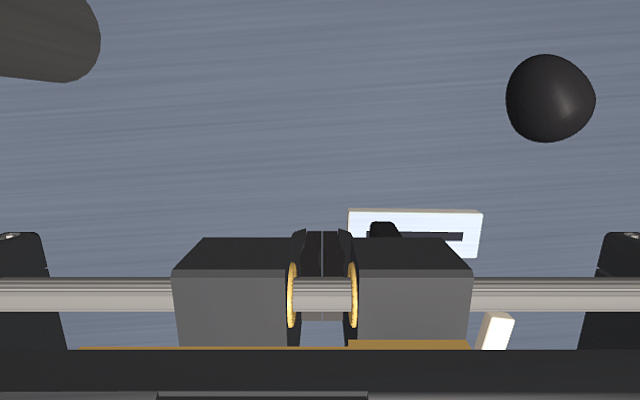

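```bash
python3 plan.py ".465 -.318 .13 -5 0;.465 -.318 .042 -5 0 4; .472 -.2365 .042 -5 0 1.2"
```

```text
now grasp [ 0.4363 -0.3098  0.1299] az -3.8 pitch 0.1 t 61.6 open 0.007 F [-0.3 -0.1  0.2] q [ 0.92  0.85 -0.67  1.93  0.84  0.67  1.23]
1 x turn [0.003, 0.001, 0.021]
1 x shift [-2.94, -0.56, -0.01]
3 x shift [0.0, 0.0, 2.93]
7 x shift [0.0, 1.17, 0.0]
```

>>> carry_out(motion=[0,0,0,0,0,0.021,-2.94,-0.56,0,0,0,0,0,0,2.93,0,0,0,0,0,2.93,0,0,0,0,0,2.93,0,0,0,0,0,0,0,0,0,0,0,0,0,0,0])

```text
clock: 62.48
tool_pos: [0.465, -0.3196, 0.0876]
eef_rot: [0.045, 0.999, 0.001, 0.001]
contact_force: [-0.4, 1.0, 0.5]
opening: 0.003
```

>>> carry_out(motion=[0,1.17,0,0,0,0,0,1.17,0,0,0,0,0,1.17,0,0,0,0,0,1.17,0,0,0,0,0,1.17,0,0,0,0,0,1.17,0,0,0,0,0,0.9,0,0,0,0,0,0,0,0,0,0])

```text
clock: 63.48
tool_pos: [0.4716, -0.2398, 0.0869]
eef_rot: [0.045, 0.999, 0.002, 0.0]
contact_force: [0.6, -1.3, -0.2]
opening: 0.009
```

```bash
python3 plan.py
cat > mk.py <<'E'
from h import *
for c in ("top","scene"):
    p=snapshot(c); C=cloud(p); f=p["frame"].astype(int).max(-1); z=C[...,2]
    m=(abs(C[...,0]-.475)<.04)&(abs(C[...,1]+.235)<.06)&(z>.045)&(z<.062); q=(C[m][:,:2]*1000).astype(np.float32)
    if len(q)>5: print(c,len(q),cv2.minAreaRect(q))
E
python3 mk.py
```

```text
now grasp [ 0.4716 -0.2396  0.0419] az -5.1 pitch 0.0 t 63.48 open 0.009 F [ 0.6 -1.3 -0.2] q [ 0.67  0.97 -0.49  1.98  1.02  0.47  0.9 ]
top 51 ((477.400390625, -209.83961486816406), (12.546890258789062, 20.851789474487305), 84.57965850830078)
scene 108 ((474.6811828613281, -232.38841247558594), (52.106056213378906, 33.03190231323242), 76.69750213623047)
```

>>> carry_out(motion=[0,0.3,0,0,0,0,0,0.3,0,0,0,0,0,0,0,0,0,0,0,0,0,0,0,0])

```text
clock: 64.08
tool_pos: [0.472, -0.235, 0.0869]
eef_rot: [0.046, 0.999, 0.001, 0.0]
contact_force: [-0.2, 0.2, -0.5]
opening: 0.003
```

>>> carry_out(motion=[0,0.3,0,0,0,0,0,0,0,0,0,0,0,0,0,0,0,0])

```text
clock: 64.45
tool_pos: [0.4723, -0.2319, 0.087]
eef_rot: [0.046, 0.999, 0.001, 0.0]
contact_force: [1.0, -0.8, 0.1]
opening: 0.01
```

>>> carry_out(motion=[0,0.3,0,0,0,0,0,0,0,0,0,0,0,0,0,0,0,0])

```text
clock: 64.82
tool_pos: [0.4724, -0.2313, 0.0871]
eef_rot: [0.047, 0.999, -0.001, 0.0]
contact_force: [-0.4, -5.1, 0.4]
opening: 0.002
```

>>> carry_out(motion=[0,-1.5,0,0,0,0,0,-2,0,0,0,0,0,-2,0,0,0,0,0,0,-5,0,0,0,0,0,-5,0,0,0,0,0,-5,0,0,0,0,-5,0,0,0,0,0,0,0,0,0,0])

```text
clock: 65.82
tool_pos: [0.4617, -0.3383, 0.2368]
eef_rot: [0.049, 0.999, -0.0, 0.0]
contact_force: [0.0, 0.1, -0.2]
opening: 0.004
```

```bash
python3 mk.py; python3 pile.py; for a in ".698 .066" ".6955 -.024" ".692 -.115"; do python3 axis.py $a .06; done; python3 -c "
from h import *
p=snapshot('top'); save(p,'fin.png',(140,100,540,320),2)"
```

```text
top 87 ((476.2112731933594, -204.85784912109375), (19.1293888092041, 27.763511657714844), 80.25564575195312)
scene 57 ((477.9798583984375, -209.68324279785156), (19.48919677734375, 33.35038375854492), 86.0191650390625)
top 0.041 610 [489.3 220.9] [54.8 70.2] 84.5 y 191.50082 250.8711
top 0.004 930 [488.1 221.1] [105.  119.7] 89.9 y 168.50061 273.6057
scene 0.041 299 [489.2 216.7] [57.1 79. ] 84.8 y 186.66028 248.32436
scene 0.004 638 [488.9 217.1] [107.1 112.6] 87.5 y 165.29588 270.39954
top 293 origin [0.6995 0.0658 0.0593] axis [0.042 0.045 0.998] rms 0.00122
scene 356 origin [0.6984 0.0626 0.0587] axis [0.127 0.023 0.992] rms 0.00197
top 286 origin [ 0.6967 -0.0242  0.0597] axis [-0.085 -0.04   0.996] rms 0.00101
scene 364 origin [ 0.6957 -0.0275  0.0582] axis [ 0.039 -0.036  0.999] rms 0.00203
top 294 origin [ 0.6937 -0.1145  0.0594] axis [0.004 0.045 0.999] rms 0.00113
scene 361 origin [ 0.6929 -0.1171  0.0586] axis [ 0.13  -0.016  0.991] rms 0.00191
```

View pics/fin.png

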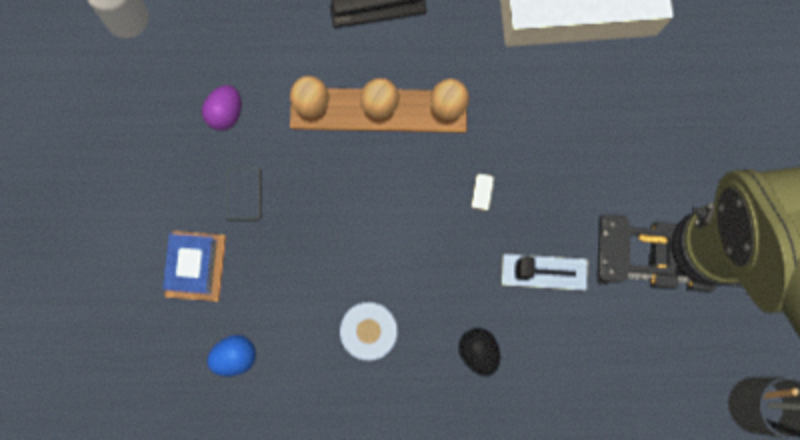

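```bash
python3 -c "
from plant import workorder; print(workorder.finish_job())"
```

```text
the job is handed in; nothing more can be done
None
```

The kit is made up and handed in at about 66 s of the 210 s allowed; the hand-in gives no verdict.

- **Eggs:** All three wooden eggs stand in the rack's ring cups, pointed end up. The top and scene cameras put each within about 7° of upright, and they disagree with each other by about that much.
- **Books:** I saw three board books and no fourth. They lie in one pile on the board, with long sides along its long side to within about 1°. The pile is about 2–3 mm off centre across the board in the top camera. The scene camera is biased a few mm, so it could not confirm this more closely. I nudged the whole pile twice to reduce an offset of about 4 mm, and it moved less than I commanded.
- **Status marker:** I slid the grip last, until it stopped against the end with about 5 N. The top camera puts it about 58 mm from its start position, matching the far end to within a couple of millimetres.
- **Other things:** The black, blue and purple eggs, tape, ink pad and eraser were not touched. They look unmoved in the last picture.

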